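Pack the TV wall-mount kit

TASK

Pack the TV wall-mount kit before it goes out: lay the filling knife, the brush and every T-bracket on the bench (as many as there are) flat in their own keyed pockets of the tray, heads in the wide ends, and thread the three spacer collars fully home on the spindle stand, large first, then medium, then small on top. Leave the tape measure and the bulb box where they are.

Things in the scene. Friction and masses are not known exactly. Their poses are not given: they have to be found in the camera images.
- tray: fixed kit tray (black walls) 180 x 284 x 14 mm, floor 4 mm thick, walls 10 mm above it. Origin under its centre, z up. Five keyed pockets along its x, 56 mm apart in y, open inside |x| < 84 mm, 52 mm wide at the head end, 32 mm at the stem end. A wall-less finger channel, |x| < 34 mm, crosses them all. Two pockets have the wide end at +x, three at -x
- pocket_knife (a point): point on the tray floor (4 mm above the table), middle of the filling-knife pocket (full length, at the tray's +y edge, wide end at tray +x); same axes as the tray; the tip of the part's head belongs 80 mm from it towards the wide end
- pocket_brush (a point): point on the tray floor (4 mm above the table), middle of the brush pocket (next to the knife pocket, shortened at its narrow end, wide end at tray +x); same axes as the tray; the tip of the part's head belongs 80 mm from it towards the wide end
- pocket_a (a point): point on the tray floor (4 mm above the table), middle of the first bracket pocket (middle of the tray, wide end at tray -x); same axes as the tray; the tip of the part's head belongs 80 mm from it towards the wide end
- pocket_b (a point): point on the tray floor (4 mm above the table), middle of the second bracket pocket (wide end at tray -x); same axes as the tray; the tip of the part's head belongs 80 mm from it towards the wide end
- pocket_c (a point): point on the tray floor (4 mm above the table), middle of the third bracket pocket (at the tray's -y edge, wide end at tray -x); same axes as the tray; the tip of the part's head belongs 80 mm from it towards the wide end
- knife: filling knife, loose, 160 mm long: dark wooden handle 24 mm wide, 16 mm thick (x = -80 to +28 mm), thin steel blade 45 mm wide, 4 mm thick at mid-height, to x = +80 mm. Origin at the grip point on the handle, mid-thickness (8 mm above what it lies on); +x runs to the blade; same either face up. May be absent
- brush: flat brush, loose, 138 mm long: pale wooden handle 24 mm wide, 16 mm thick (x = -58 to +37 mm), steel ferrule and black bristle block 45 mm wide, 16 mm thick, from x = +35 to +80 mm. Origin at the grip point on the handle, mid-thickness (8 mm above what it lies on); +x runs to the bristles; same either face up. May be absent
- bracket_1: flat T-shaped steel bracket, one of up to three alike, loose, may be absent. 160 mm long, 8 mm thick, same either face up: stem 24 mm wide (x = -80 to +35 mm), head 45 mm square (to x = +80 mm). Origin at the grip point on the stem, mid-thickness (4 mm above what it lies on); +x runs to the head, z is the flat normal. Centre of mass about x = +12 mm
- bracket_2: flat T-shaped steel bracket, one of up to three alike, loose, may be absent. 160 mm long, 8 mm thick, same either face up: stem 24 mm wide (x = -80 to +35 mm), head 45 mm square (to x = +80 mm). Origin at the grip point on the stem, mid-thickness (4 mm above what it lies on); +x runs to the head, z is the flat normal. Centre of mass about x = +12 mm
- bracket_3: flat T-shaped steel bracket, one of up to three alike, loose, may be absent. 160 mm long, 8 mm thick, same either face up: stem 24 mm wide (x = -80 to +35 mm), head 45 mm square (to x = +80 mm). Origin at the grip point on the stem, mid-thickness (4 mm above what it lies on); +x runs to the head, z is the flat normal. Centre of mass about x = +12 mm
- knife_tip (a point): middle of the end edge of the knife's head, at x = +80 mm in its frame
- brush_tip (a point): middle of the end edge of the brush's head, at x = +80 mm in its frame
- bracket_1_tip (a point): middle of the end edge of the bracket_1's head, at x = +80 mm in its frame
- bracket_2_tip (a point): middle of the end edge of the bracket_2's head, at x = +80 mm in its frame
- bracket_3_tip (a point): middle of the end edge of the bracket_3's head, at x = +80 mm in its frame
- stand: fixed spindle stand: round pale wooden base 90 mm across, 10 mm high, with an upright steel spindle 22 mm in diameter rising 62 mm above the base, tapered over its top 11 mm. Origin under its centre on the table; z up
- collar_large_mid (a point): large aluminium spacer collar, loose, lying flat: ring 64 mm outside, 28 mm hole, 18 mm high. This point is its centre, 9 mm above its underside; z is its axis
- collar_medium_mid (a point): medium aluminium spacer collar, loose, lying flat: ring 52 mm outside, 28 mm hole, 18 mm high. This point is its centre, 9 mm above its underside; z is its axis
- collar_small_mid (a point): small aluminium spacer collar, loose, lying flat: ring 40 mm outside, 28 mm hole, 18 mm high. This point is its centre, 9 mm above its underside; z is its axis
- tape: bystander, leave alone: yellow tape measure, 70 x 36 x 62 mm high; origin at the centre of its underside
- bulb_box: bystander, leave alone: small card bulb box, 60 x 60 x 100 mm high; origin at the centre of its underside

How it is judged:
On the way, in this order (a step that is already met when the one before it is completed fails the run):
1. the large collar lies fully home on the base of the spindle stand (within 4 mm of touching, flat) (horizontal distance between collar_large_mid and stand below 0.006 m and z of collar_large_mid in the frame of stand between 0.015 and 0.023 m and angle between the z axis of collar_large_mid and the z axis of stand, either way round below 0.1 rad), for 0.2 s.
2. the medium collar lies fully home on top of the large one on the spindle (within 4 mm of touching, flat) (all of step 1 and horizontal distance between collar_medium_mid and stand below 0.006 m and z of collar_medium_mid in the frame of stand between 0.033 and 0.041 m and angle between the z axis of collar_medium_mid and the z axis of stand, either way round below 0.1 rad), for 0.2 s.
3. the small collar lies fully home on top of the medium one on the spindle (within 4 mm of touching, flat) (all of step 2 and horizontal distance between collar_small_mid and stand below 0.006 m and z of collar_small_mid in the frame of stand between 0.051 and 0.059 m and angle between the z axis of collar_small_mid and the z axis of stand, either way round below 0.1 rad), for 0.2 s.
At the end, for the whole second after the job is handed in: Each flat part lies flat (3 degrees) on the floor (3 mm) of its own pocket, either face up; grip point within 9 mm of the pocket middle, head in the wide end, tip within 10 mm of the centre line; collars home on the spindle: large, medium, small (4 mm; 6 mm off axis); all at rest (all of step 3 and horizontal distance between knife and pocket_knife below 0.009 m and x of knife_tip in the frame of pocket_knife above 0.07 m and y of knife_tip in the frame of pocket_knife between -0.01 and 0.01 m and z of knife in the frame of pocket_knife below 0.011 m and angle between the z axis of each of knife, brush and the z axis of tray, either way round below 0.06 rad and horizontal distance between brush and pocket_brush below 0.009 m and x of brush_tip in the frame of pocket_brush above 0.07 m and y of brush_tip in the frame of pocket_brush between -0.01 and 0.01 m and z of brush in the frame of pocket_brush below 0.011 m and ((horizontal distance between bracket_1 and pocket_a below 0.009 m and x of bracket_1_tip in the frame of pocket_a below -0.07 m and y of bracket_1_tip in the frame of pocket_a between -0.01 and 0.01 m and z of bracket_1 in the frame of pocket_a below 0.007 m and angle between the z axis of bracket_1 and the z axis of tray, either way round below 0.06 rad) or (horizontal distance between bracket_1 and pocket_b below 0.009 m and x of bracket_1_tip in the frame of pocket_b below -0.07 m and y of bracket_1_tip in the frame of pocket_b between -0.01 and 0.01 m and z of bracket_1 in the frame of pocket_b below 0.007 m and angle between the z axis of bracket_1 and the z axis of tray, either way round below 0.06 rad) or (horizontal distance between bracket_1 and pocket_c below 0.009 m and x of bracket_1_tip in the frame of pocket_c below -0.07 m and y of bracket_1_tip in the frame of pocket_c between -0.01 and 0.01 m and z of bracket_1 in the frame of pocket_c below 0.007 m and angle between the z axis of bracket_1 and the z axis of tray, either way round below 0.06 rad)) and ((horizontal distance between bracket_2 and pocket_a below 0.009 m and x of bracket_2_tip in the frame of pocket_a below -0.07 m and y of bracket_2_tip in the frame of pocket_a between -0.01 and 0.01 m and z of bracket_2 in the frame of pocket_a below 0.007 m and angle between the z axis of bracket_2 and the z axis of tray, either way round below 0.06 rad) or (horizontal distance between bracket_2 and pocket_b below 0.009 m and x of bracket_2_tip in the frame of pocket_b below -0.07 m and y of bracket_2_tip in the frame of pocket_b between -0.01 and 0.01 m and z of bracket_2 in the frame of pocket_b below 0.007 m and angle between the z axis of bracket_2 and the z axis of tray, either way round below 0.06 rad) or (horizontal distance between bracket_2 and pocket_c below 0.009 m and x of bracket_2_tip in the frame of pocket_c below -0.07 m and y of bracket_2_tip in the frame of pocket_c between -0.01 and 0.01 m and z of bracket_2 in the frame of pocket_c below 0.007 m and angle between the z axis of bracket_2 and the z axis of tray, either way round below 0.06 rad)) and ((horizontal distance between bracket_3 and pocket_a below 0.009 m and x of bracket_3_tip in the frame of pocket_a below -0.07 m and y of bracket_3_tip in the frame of pocket_a between -0.01 and 0.01 m and z of bracket_3 in the frame of pocket_a below 0.007 m and angle between the z axis of bracket_3 and the z axis of tray, either way round below 0.06 rad) or (horizontal distance between bracket_3 and pocket_b below 0.009 m and x of bracket_3_tip in the frame of pocket_b below -0.07 m and y of bracket_3_tip in the frame of pocket_b between -0.01 and 0.01 m and z of bracket_3 in the frame of pocket_b below 0.007 m and angle between the z axis of bracket_3 and the z axis of tray, either way round below 0.06 rad) or (horizontal distance between bracket_3 and pocket_c below 0.009 m and x of bracket_3_tip in the frame of pocket_c below -0.07 m and y of bracket_3_tip in the frame of pocket_c between -0.01 and 0.01 m and z of bracket_3 in the frame of pocket_c below 0.007 m and angle between the z axis of bracket_3 and the z axis of tray, either way round below 0.06 rad)) and linear speed of each of knife, brush, bracket_1, bracket_2, bracket_3 below 0.02 m/s); the robot touches nothing.
It fails at once if a bystander (tape measure, bulb box) is shifted more than 40 mm (distance of any of tape, bulb_box from where it was at the start of the episode above 0.04 m).
Of knife, brush, bracket_1, bracket_2, bracket_3 only 3 to 5 are there at a start; the rules pass over those that are not, and their reading is None.
At some moment in a run one of knife, brush, bracket_1, bracket_2, bracket_3 may be knocked a few centimetres aside while the robot is not near it.
Once in a run the grip may slacken for a moment while it holds something.
It also fails if it takes over 208 s, if anything falls off the work surface, if the arm or the gripper's body presses on something with over 40 N, if the wrist force passes 120 N, or if a joint passes its speed limit or range.

ROBOT

A 6-joint arm with a two-finger parallel gripper is mounted at the origin on the work surface. World frame = base frame: x ahead of the robot, y to its left, z up, the work surface at z = 0. Lengths are in m, angles in rad, forces in N, time in s.
With the tool pointing down it reaches from about 0.35 to 0.875 m from the base axis. Payload 15.5 kg.
Tool frame: the origin (TCP) lies midway between the tips of the shut fingers; the grasp point (between the pads) lies 19 mm behind it (robot.grip_depth is the distance from the TCP to the grasp point, in m); z points along the fingers, y is the line along which they close (so a half turn about z gives the same grasp; the last joint's range is limited). The gripper opens to 85 mm and grips with 20 to 120 N. Pads are 22 mm wide; open, the fingers measure 114 mm over their backs; the gripper's body (76 mm by 85 mm) begins 54 mm behind the grasp point. The pads swing forward as they close: fully open they stand 13 mm farther back than shut.
Start: joints at [-1.258, 0.494, 1.345, -0, 1.302, -0.096], TCP at [0.248, -0.573, 0.231] pointing down, gripper open.
Joint ranges: [-2.91, 2.91], [-0.82, 2.16], [0.22, 2.67], [-1.22, 4.37], [0.12, 2.79], [-3.08, 3.08]. Speed limits (rad/s): [1.89, 1.89, 2.57, 3.01, 3.01, 3.01].

INTERFACE

Orientations are given as a 3x3 rotation matrix whose columns are the frame's x, y, z axes.
In Python, from station import robot gives the robot as it stands.
- The arm moves only by the tool jog_arm, never from a script. Its argument "increments" is a list of rows, each an object with "claw": the closure, from 0 (fully open) to 1 (shut); "translation": the shift along the tool's x, y, z as a fraction of full scale, a list of three; "yaw": the turn about the tool's z as a fraction of full scale. In form: [{"claw": claw, "translation": [tx, ty, tz], "yaw": yaw}, ...]. A call has exactly 10 rows; each row shifts and turns the commanded pose from where the row before left it, along the tool's axes as they then stand; what a row does not reach is not made up. Full scale, the value 1, is 0.25 m for a shift and 1.5 rad for a turn. A row lasts 1/8 s, in which the tool goes at most 62.5 mm and 10.7 degrees, less where a joint would pass 70% of its speed; a pose out of reach is approached as far as the arm can. A call with a number of a shift or a turn outside -1 to 1 is refused whole. A call with a gripper value outside its range is refused whole. The fingers move at their own pace and stop on an object; "newtons" is the grip in N (left out, the last holds). Time passes only in rows, so rows that do not move let the fingers close, or fill a call up. It gives the time, the measured TCP pose, the force, the opening and the grip force at its end, in the units of the state.
- robot.sense(): the state, without advancing time (a new reading comes with each control period).
- robot.get_image(name): name is "scene" or "top" or "wrist"; returns a dict with "image" (400x640x3 uint8, red, green, blue), "vertical_fov" (degrees; the focal length in pixels is half the picture's height over the tangent of half this angle, whatever the lens; pixels are square), "cx", "cy" (the principal point, pixels), "k1" (the pictures are not rectified: a ray, as slopes to the right and down, at radius r is drawn at 1 + k1 r^2 times it, then the intrinsics apply), "eye" and "attitude" of the camera in the world; the wrist camera has in their place "mount" (4x4, takes a point from camera to tool coordinates, whose origin is the TCP and whose axes are the flange's). Camera axes: x right, y down, z forward; pixel columns grow to the right and rows downward; lengths in m; the calibration is good to about 2 mm. A picture is of the moment at which its call begins: read the wrist's pose just before it. There is no depth.
- robot.hand_in(): hands the job in; it is judged then, once.
The state is a dict: "clock": time; "q": joint angles; "dq": joint speeds; "joint_torque": joint torques, N m; "tcp_pos": TCP position; "eef_rot": TCP orientation; "ft_force": force on the tool from outside, world axes, zero at the start; "wrist_torque": the same for the moment, N m; "finger_gap": finger opening in m; "finger_force": force on a finger pad.
Only numpy, scipy, OpenCV 4.12 (cv2) and the standard library are available. Lean on these libraries where they do the work, as an engineer would, in place of code of your own. Each camera call takes 0.05 s, during which the arm holds its last target. There are 200 camera calls.

## Working session

There is one attempt and no reset: what is moved stays moved. The work goes in short steps, Python scripts to look and compute and a tool call to move; the robot and the scene stay as the last step left them, time stands still between calls to the robot, and variables do not carry over. Pictures are saved under pics/ and viewed, at most 14 in all, crops included, and the job is handed in when it is done.

Besides the shell and the picture viewer there is one more tool, called after ">>>" by a JSON object that holds its "fn" and its "kwargs". jog_arm: Moves the arm, as the interface text tells. Its arguments: {"type":"object","properties":{"increments":{"type":"array","items":{"type":"object","properties":{"claw":{"type":"number"},"translation":{"type":"array","items":{"type":"number"}},"yaw":{"type":"number"}}}},"newtons":{"type":"number"}},"required":["increments"]}

```bash
mkdir -p pics; ls; python3 - <<'E'
from station import robot
import cv2
s=robot.sense(); print({k:(v if not hasattr(v,'tolist') else v.tolist()) for k,v in s.items()})
for n in ("scene","top","wrist"):
    d=robot.get_image(n); cv2.imwrite(f"pics/{n}0.png",d["image"][:,:,::-1]); print(n,{k:v for k,v in d.items() if k!="image"})
E
```

```text
pics
{'clock': 0.0, 'q': [-1.2575092961545593, 0.49420932160486813, 1.3460951120164726, 3.362603044615146e-05, 1.3025011289626547, -0.09548881652396973], 'dq': [0.0009040249359836787, -0.0009708106117777831, 0.0009575314367514007, -0.0005738754389227782, 0.0008496642252186939, -0.0027580773717124883], 'joint_torque': [-0.002705397200770676, -88.21758985519409, -38.38753938674927, -0.0004658751822717022, 0.010055223538074642, 3.260961761952785e-05], 'tcp_pos': [0.2483430284561622, -0.5731716162126973, 0.23069620283206735], 'eef_rot': [[0.9176116705370818, 0.39747792954304767, -0.00034295818679648245], [0.397478049981903, -0.9176109443574079, 0.0011638634326555368], [0.00014790784182139316, -0.0012042930200292768, -0.9999992639005252]], 'ft_force': [0.2345573499936303, 0.0480872500917256, 0.3488649316696935], 'wrist_torque': [-0.08685414067769809, 0.00966597732128807, 0.04307360604815893], 'finger_force': 0.0, 'finger_gap': 0.08528379969739937}
scene {'vertical_fov': 51.038268667324225, 'cx': 317.43836663883957, 'cy': 194.84463301884205, 'k1': -0.004873483251255306, 'eye': array([1.016
[... 294 characters left out ...]
030107842050597, 'eye': array([ 0.34756439, -0.02317435,  1.41043419]), 'attitude': array([[ 0.00689604, -0.99193077,  0.12659305],
       [-0.99997377, -0.00656046,  0.0030676 ],
       [-0.00221234, -0.12661089, -0.99194999]])}
wrist {'vertical_fov': 65.20994915830542, 'cx': 317.543606520934, 'cy': 197.70873668623466, 'k1': -0.06214223305881736, 'mount': array([[ 1.15654090e-04, -9.60914668e-01, -2.76844700e-01,
         6.99379887e-02],
       [ 9.99999986e-01,  7.85353539e-05,  1.45165558e-04,
         4.89006106e-04],
       [-1.17749617e-04, -2.76844714e-01,  9.60914664e-01,
        -1.41922243e-01],
       [ 0.00000000e+00,  0.00000000e+00,  0.00000000e+00,
         1.00000000e+00]])}
```

View pics/top0.png

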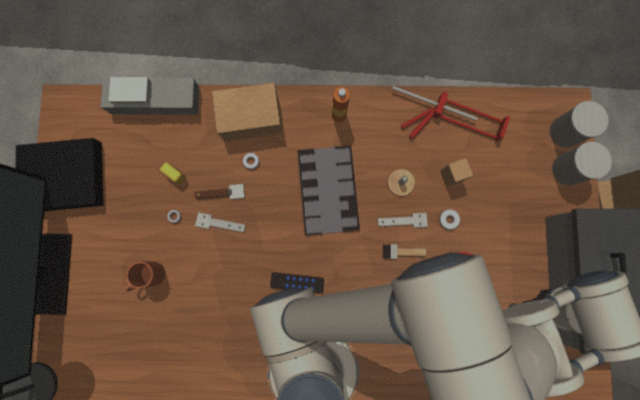

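View pics/scene0.png

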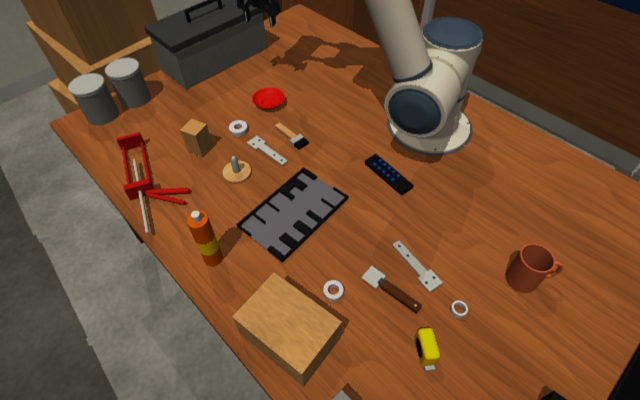

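The top view shows the tray at (328,190) and the stand at (401,182). The collars are large (450,219), medium (251,161) and small (174,216). The knife is at (220,192), the brush at (405,252), and two brackets at (220,223) and (403,220). The tape is at (171,172) and the bulb box at (460,170). The scene view shows the same four flat parts and no third bracket.

```bash
cat > h.py <<'E'
import numpy as np, cv2
from station import robot
def grab(name):
    s=robot.sense(); d=robot.get_image(name); h=d["image"].shape[0]
    f=h/2/np.tan(np.radians(d["vertical_fov"])/2)
    if name=="wrist":
        T=np.array(d["mount"]); R=s["eef_rot"]; R=np.array(R)
        d["A"]=R@T[:3,:3]; d["E"]=np.array(s["tcp_pos"])+R@T[:3,3]
    else: d["A"]=np.array(d["attitude"]); d["E"]=np.array(d["eye"])
    d["f"]=f; d["hsv"]=cv2.cvtColor(d["image"],cv2.COLOR_RGB2HSV); return d
def rays(d,px):
    p=(np.atleast_2d(np.float64(px))-[d["cx"],d["cy"]])/d["f"]; u=p.copy()
    for _ in range(8): u=p/(1+d["k1"]*(u**2).sum(1,keepdims=True))
    return np.c_[u,np.ones(len(u))]@d["A"].T
def plane(d,px,z):
    r=rays(d,px); return d["E"]+r*((z-d["E"][2])/r[:,2:])
def project(d,P):
    c=(np.atleast_2d(P)-d["E"])@d["A"]; u=c[:,:2]/c[:,2:]
    return u*(1+d["k1"]*(u**2).sum(1,keepdims=True))*d["f"]+[d["cx"],d["cy"]]
def tri(d1,p1,d2,p2):
    a=rays(d1,p1)[0];b=rays(d2,p2)[0];a/=np.linalg.norm(a);b/=np.linalg.norm(b)
    M=np.c_[a,-b]; t=np.linalg.lstsq(M,d2["E"]-d1["E"],rcond=None)[0]
    q1=d1["E"]+t[0]*a;q2=d2["E"]+t[1]*b; return (q1+q2)/2,np.linalg.norm(q1-q2)
def blobs(mask,amin=30,amax=1e5):
    n,l,st,c=cv2.connectedComponentsWithStats(mask.astype(np.uint8))
    return [(c[i],st[i],l==i) for i in range(1,n) if amin<=st[i,4]<=amax]
def wrap(a,p=np.pi): return (a+p/2)%p-p/2
def go(x,y,z,yaw=None,rows=None,turn=0.11,step=0.18,sym=True,s=None):
    """suggest rows; yaw= world angle of the tool's y (closing) axis; s = (pos,closing angle) start"""
    if s is None:
        s=robot.sense(); R=np.array(s["eef_rot"]); p=np.array(s["tcp_pos"]); a=np.arctan2(R[1,1],R[0,1])
    else: p,a=np.array(s[0]),s[1]
    dy=0 if yaw is None else wrap(yaw-a,np.pi if sym else 2*np.pi)
    q6=robot.sense()["q"][5]
    D=np.array([x,y,z])-p
    n=rows or int(max(np.ceil(abs(dy)/1.5/turn),np.ceil(np.linalg.norm(D)/.25/step),1))
    out=[];c=p.copy();b=a
    for i in range(n):
        # tool z down: positive yaw about tool z lowers the world angle
        ty=np.array([np.cos(b),np.sin(b),0]); tx=np.array([-np.sin(b),np.cos(b),0])*1.0
        tx=np.cross(ty,[0,0,-1.])
        d=(p+D*(i+1)/n-c)
        t=np.round([d@tx/.25,d@ty/.25,-d[2]/.25],3); w=round(-dy/n/1.5,3)
        c=c+(tx*t[0]+ty*t[1]-np.array([0,0,1])*t[2])*.25; b-=w*1.5
        out.append((t.tolist(),w))
    k=0
    print("n",n,"dyaw %.3f q6 %.2f end"%(dy,q6),np.round(c,4),round(b,3))
    for o in out: print(o)
    return c,b
E
python3 - <<'E'
from h import *
t=grab("top"); s=grab("scene")
T=dict(tray=(328,190),stand=(401,182),large=(450,219),medium=(251,161),small=(174,216),knife=(220,192),bL=(220,223),bR=(403,220),brush=(405,252),tape=(171,172),box=(460,170))
for k,v in T.items(): 
    P=plane(t,v,.01)[0]; print(k,P.round(3),np.hypot(*P[:2]).round(3),project(s,P).round(0))
S=dict(large=(238,128),medium=(334,290),small=(460,309),bL=(417,266),bR=(267,150),brush=(292,135))
for k in S: print(k,*tri(t,T[k],s,S[k]))
# low-sat bright blobs
for n,d in (("top",t),("scene",s)):
    h=d["hsv"]; m=(h[...,1]<60)&(h[...,2]>110)
    for c,st,_ in blobs(m,25,3000): print(n,c.round(1),st.tolist())
E
```

```text
tray [ 0.58  -0.046  0.01 ] 0.581 [[293. 209.]]
stand [ 0.608 -0.287  0.01 ] 0.672 [[236. 169.]]
large [ 0.486 -0.446  0.01 ] 0.66 [[237. 126.]]
medium [0.676 0.21  0.01 ] 0.708 [[332. 288.]]
small [0.49  0.458 0.01 ] 0.671 [[457. 307.]]
knife [0.571 0.31  0.01 ] 0.649 [[389. 288.]]
bL [0.468 0.306 0.01 ] 0.559 [[414. 262.]]
bR [ 0.482 -0.292  0.01 ] 0.563 [[266. 149.]]
brush [ 0.378 -0.296  0.01 ] 0.48 [[289. 133.]]
tape [0.637 0.476 0.01 ] 0.795 [[426. 355.]]
box [ 0.65  -0.484  0.01 ] 0.81 [[190. 144.]]
large [ 0.48510272 -0.44630891  0.0022696 ] 0.00496544843164831
medium [0.67498324 0.21312897 0.00527261] 0.005407596249675985
small [0.48888248 0.46257111 0.00552545] 0.006115314726705753
bL [ 0.4666086   0.31289317 -0.00273202] 0.008998643537517005
bR [ 0.48115223 -0.29160286  0.00387189] 0.0037293625429243586
brush [ 0.3743942  -0.29454784 -0.0011056 ] 0.01100819906641852
top [ 4.7 84.7] [0, 66, 13, 39, 152]
top [ 28.6 105.1] [10, 68, 32, 75, 1109]
top [336.3  79.1] [326, 71, 20, 14, 140]
top [363.1  79.3] [345, 73, 34, 12, 228]
top [443.7  82.1] [396, 76, 121, 11, 688]
top [413
[... 1063 characters left out ...]
, 29, 16, 34]
scene [135.4 169.8] [133, 159, 6, 22, 58]
scene [143.  211.6] [139, 191, 9, 42, 120]
scene [194.7 214.6] [191, 211, 9, 11, 54]
scene [419.  268.1] [393, 241, 49, 51, 616]
scene [167.3 284.9] [157, 267, 24, 34, 415]
scene [372.8 276.4] [362, 266, 24, 22, 269]
scene [332.9 289.7] [323, 280, 21, 21, 234]
scene [459.1 308. ] [451, 300, 17, 17, 122]
scene [204.2 324.4] [198, 322, 11, 5, 26]
scene [206.6 335.1] [203, 330, 11, 12, 65]
scene [196.4 343.4] [194, 339, 5, 9, 28]
scene [226.7 350. ] [223, 345, 10, 10, 55]
scene [429.5 367.4] [425, 365, 10, 6, 43]
scene [181.1 392.9] [169, 383, 23, 17, 171]
scene [200.  386.8] [197, 384, 8, 7, 30]
scene [341.  396.2] [332, 390, 19, 10, 100]
```

```bash
python3 - <<'E'
from h import *
go(0.50,-0.37,0.25,rows=9)
E
```

```text
n 9 dyaw 0.000 q6 -0.10 end [ 0.5001 -0.3701  0.25  ] -1.162
([0.139, -0.038, -0.008], 0.0)
([0.138, -0.039, -0.009], 0.0)
([0.139, -0.038, -0.008], 0.0)
([0.138, -0.039, -0.009], 0.0)
([0.139, -0.038, -0.008], 0.0)
([0.138, -0.039, -0.009], 0.0)
([0.139, -0.038, -0.008], 0.0)
([0.138, -0.039, -0.009], 0.0)
([0.139, -0.038, -0.008], 0.0)
```

>>> {"fn": "jog_arm", "kwargs": {"increments": [{"claw": 0,"translation": [0.139,-0.038,-0.008],"yaw": 0},{"claw": 0,"translation": [0.139,-0.038,-0.008],"yaw": 0},{"claw": 0,"translation": [0.139,-0.038,-0.008],"yaw": 0},{"claw": 0,"translation": [0.139,-0.038,-0.008],"yaw": 0},{"claw": 0,"translation": [0.139,-0.038,-0.008],"yaw": 0},{"claw": 0,"translation": [0.139,-0.038,-0.008],"yaw": 0},{"claw": 0,"translation": [0.139,-0.038,-0.008],"yaw": 0},{"claw": 0,"translation": [0.139,-0.038,-0.008],"yaw": 0},{"claw": 0,"translation": [0.139,-0.038,-0.008],"yaw": 0},{"claw": 0,"translation": [0,0,0],"yaw": 0}], "newtons": 60}}

```text
clock: 1.5
tcp_pos: [0.503, -0.3692, 0.2492]
eef_rot: [[0.917, 0.4, 0.0], [0.4, -0.917, 0.0], [0.0, -0.0, -1.0]]
ft_force: [-0.9, -0.6, -0.5]
finger_gap: 0.0854
finger_force: 0.0
```

```bash
python3 - <<'E'
from h import *
import pickle
d=grab("wrist"); pickle.dump(d,open("w1.pkl","wb")); cv2.imwrite("pics/w1.png",d["image"][:,:,::-1]); print(robot.sense()["tcp_pos"],robot.sense()["clock"])
for k,P in dict(large=(.486,-.446,.01),stand=(.608,-.287,.01),bR=(.482,-.292,.004),brush=(.378,-.296,.008)).items(): print(k,project(d,P))
E
```

```text
[ 0.5019269  -0.37009681  0.24914753] 1.55
large [[366.95576953 202.59947539]]
stand [[287.7207411   54.68394612]]
bR [[253.60534548 156.7039591 ]]
brush [[228.61364251 230.33392587]]
```

View pics/w1.png

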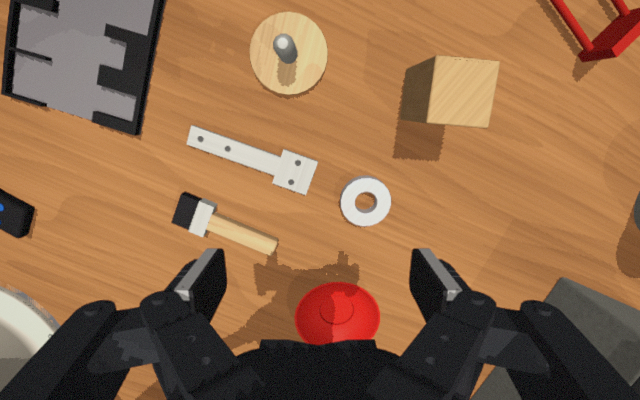

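The wrist view shows the stand base at (288,54) with the spindle tip at (285,42). The large collar is at (366,202), the bracket runs from (190,135) to its head at (297,172), and the brush head is at (190,214) with its handle end at (275,245). The bulb box is at (463,90) and a red bowl at (337,315). Next I take a second view further toward the tray.

```bash
python3 - <<'E'
from h import *
go(0.50,-0.22,0.25,rows=5)
import pickle
d=pickle.load(open("w1.pkl","rb"))
for n,p in dict(base=(260,75),table=(350,120),brk=(240,152),collar=(350,205),box=(470,100),brush=(240,232),bh=(190,212),fer=(202,215),floor=(60,50),wall=(145,110),spin=(285,42)).items(): print(n,d["hsv"][p[1],p[0]])
E
```

```text
n 5 dyaw 0.000 q6 0.43 end [ 0.5001 -0.2199  0.2499] -1.16
([0.047, -0.111, -0.001], 0.0)
([0.046, -0.11, -0.0], 0.0)
([0.047, -0.111, -0.001], 0.0)
([0.046, -0.111, -0.001], 0.0)
([0.047, -0.111, -0.0], 0.0)
base [ 18 100 219]
table [ 14 146 182]
brk [ 28  14 218]
collar [ 17  10 225]
box [ 18 108 217]
brush [ 19  95 225]
bh [158  23  45]
fer [ 28  14 216]
floor [  0  14 144]
wall [ 13 149 147]
spin [ 25  15 219]
```

>>> {"fn": "jog_arm", "kwargs": {"increments": [{"claw": 0,"translation": [0.047,-0.111,0],"yaw": 0},{"claw": 0,"translation": [0.047,-0.111,0],"yaw": 0},{"claw": 0,"translation": [0.047,-0.111,0],"yaw": 0},{"claw": 0,"translation": [0.047,-0.111,0],"yaw": 0},{"claw": 0,"translation": [0.047,-0.111,0],"yaw": 0},{"claw": 0,"translation": [0,0,0],"yaw": 0},{"claw": 0,"translation": [0,0,0],"yaw": 0},{"claw": 0,"translation": [0,0,0],"yaw": 0},{"claw": 0,"translation": [0,0,0],"yaw": 0},{"claw": 0,"translation": [0,0,0],"yaw": 0}]}}

```text
clock: 2.8
tcp_pos: [0.5002, -0.2204, 0.2492]
eef_rot: [[0.918, 0.397, -0.0], [0.397, -0.918, 0.0], [-0.0, -0.0, -1.0]]
ft_force: [0.3, -0.2, 0.8]
finger_gap: 0.0853
finger_force: 0.0
```

```bash
cat >> h.py <<'E'
def near(bl,p,tol=60):
    bl=[b for b in bl if np.hypot(*(b[0]-p))<tol]
    return max(bl,key=lambda b:b[1][4]) if bl else None
def hullmask(d,kind):
    h=d["hsv"].astype(int); H,S,V=h[...,0],h[...,1],h[...,2]
    return {"white":(S<45)&(V>165),"pale":(S<122)&(S>60)&(V>185),"dark":(V<75),"floor":(S<45)&(V>90)&(V<165)}[kind]
E
cat > m1.py <<'E'
from h import *
import pickle
d1=pickle.load(open("w1.pkl","rb"))
d2=grab("wrist"); pickle.dump(d2,open("w2.pkl","wb")); cv2.imwrite("pics/w2.png",d2["image"][:,:,::-1])
print(robot.sense()["tcp_pos"])
for k,P,kind in (("large",(.486,-.446,.018),"white"),("bR",(.482,-.292,.008),"white"),("stand",(.608,-.287,.01),"pale"),("brush",(.37,-.30,.016),"pale"),("tip",(.61,-.287,.072),"white"),("ferr",(.38,-.27,.016),"white")):
    r=[]
    for d in (d1,d2):
        p=project(d,P)[0]; b=near(blobs(hullmask(d,kind),30),p,50)
        if b is None: print(k,"none",p); continue
        c=max(cv2.findContours(b[2].astype(np.uint8),0,1)[0],key=len)
        m=cv2.minAreaRect(c); e=cv2.minEnclosingCircle(c); cc=np.array(e[0]) if k in("large","stand") else np.array(m[0])
        r.append(cc); print(k,"pred",p.round(),"c",b[0].round(1),"area",b[1][4],"rect",np.round(m[0],1),np.round(m[1],1),round(m[2],1),"circ",np.round(e[0],1),round(e[1],1),"world",plane(d,cc,P[2])[0].round(4))
    if len(r)==2: print("  TRI",*tri(d1,r[0],d2,r[1]))
E
python3 m1.py
```

```text
[ 0.5001697  -0.22027833  0.2492138 ]
large pred [368. 204.] c [365.4 201.3] area 1529 rect [365.5 201.5] [47. 49.] 90.0 circ [365.5 201.6] 25.3 world [ 0.4881 -0.4416  0.018 ]
large pred [470. 245.] c [467.  241.8] area 1313 rect [467. 242.] [41.  48.1] 45.0 circ [466.5 241.3] 24.5 world [ 0.489  -0.4393  0.018 ]
  TRI [ 0.48736687 -0.443074    0.01235917] 0.0008889782621728943
bR pred [253. 157.] c [258.2 159. ] area 3036 rect [249.9 155.6] [130.9  35.9] 20.0 circ [250.7 155.4] 66.6 world [ 0.4823 -0.2878  0.008 ]
bR pred [363. 201.] c [366.8 202.5] area 2700 rect [359.8 199.8] [123.8  34.2] 19.8 circ [361.  196.5] 62.9 world [ 0.4821 -0.2876  0.008 ]
  TRI [ 0.48213397 -0.28773137  0.00760637] 0.00023045477672204557
stand pred [288.  55.] c [288.8  51.2] area 4123 rect [288.5  52.5] [81. 77.] 90.0 circ [288.5  52.5] 41.4 world [ 0.6105 -0.2869  0.01  ]
stand pred [405. 106.] c [404.1 102.1] area 3659 rect [405.  103.5] [77. 74.] 90.0 circ [405.4 104.2] 39.4 world [ 0.6103 -0.2862  0.01  ]
  TRI [ 0.61061911 -0.28666176  0.00817033] 0.00019582282811327873
brush pred [228. 239.] c [
[... 299 characters left out ...]
0.00046736343567479967
tip pred [282.  42.] c [282.1  42.1] area 113 rect [282.  42.] [12. 10.] 90.0 circ [282.5  42. ] 6.2 world [ 0.6097 -0.2866  0.072 ]
tip pred [423. 104.] c [421.3 103.2] area 117 rect [421.5 103. ] [12. 11.] 90.0 circ [421.5 103.2] 6.3 world [ 0.6104 -0.2852  0.072 ]
  TRI [ 0.61046899 -0.2860843   0.06897758] 0.0007553090408486612
ferr pred [209. 224.] c [200.7 218.6] area 511 rect [200.6 218.7] [16.2 32.1] 20.9 circ [200.5 218.5] 17.6 world [ 0.3825 -0.2584  0.016 ]
ferr pred [316. 264.] c [308.4 257.7] area 417 rect [308.2 258.6] [14.3 30.4] 26.6 circ [308.5 258.5] 16.3 world [ 0.3833 -0.258   0.016 ]
  TRI [ 0.38251779 -0.2582081   0.01518198] 0.0007262705578469987
```

View pics/w2.png

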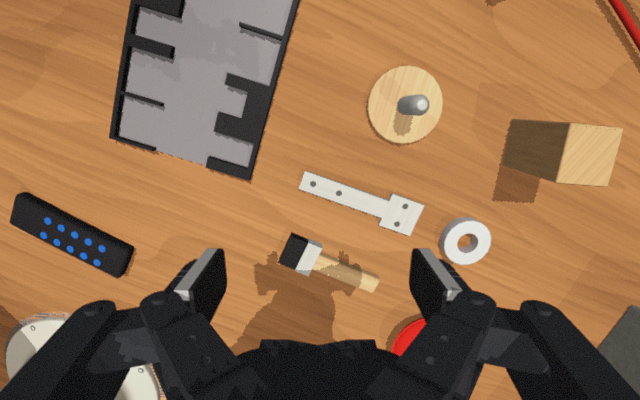

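The second view has the stand at (405,104) with its tip at (421,103), the bracket at (360,200), the large collar at (467,242), and the brush at (330,265). Triangulated heights fit the given sizes: base 8–10 mm, tip 69–72 mm, bracket 8 mm, brush 15 mm. Next I move over the large collar.

```bash
python3 - <<'E'
from h import *
go(0.488,-0.442,0.12,-0.524,rows=9)
E
```

```text
n 9 dyaw 0.638 q6 0.64 end [ 0.488  -0.4421  0.12  ] -0.528
([-0.044, 0.088, 0.057], np.float64(-0.047))
([-0.05, 0.085, 0.058], np.float64(-0.047))
([-0.056, 0.081, 0.057], np.float64(-0.047))
([-0.062, 0.077, 0.058], np.float64(-0.047))
([-0.067, 0.073, 0.057], np.float64(-0.047))
([-0.072, 0.068, 0.058], np.float64(-0.047))
([-0.076, 0.062, 0.057], np.float64(-0.047))
([-0.081, 0.057, 0.057], np.float64(-0.047))
([-0.085, 0.051, 0.058], np.float64(-0.047))
```

>>> {"fn": "jog_arm", "kwargs": {"increments": [{"claw": 0,"translation": [-0.044,0.088,0.057],"yaw": -0.047},{"claw": 0,"translation": [-0.05,0.085,0.058],"yaw": -0.047},{"claw": 0,"translation": [-0.056,0.081,0.057],"yaw": -0.047},{"claw": 0,"translation": [-0.062,0.077,0.058],"yaw": -0.047},{"claw": 0,"translation": [-0.067,0.073,0.057],"yaw": -0.047},{"claw": 0,"translation": [-0.072,0.068,0.058],"yaw": -0.047},{"claw": 0,"translation": [-0.076,0.062,0.057],"yaw": -0.047},{"claw": 0,"translation": [-0.081,0.057,0.057],"yaw": -0.047},{"claw": 0,"translation": [-0.085,0.051,0.058],"yaw": -0.047},{"claw": 0,"translation": [0,0,0],"yaw": 0}]}}

```text
clock: 4.1
tcp_pos: [0.4874, -0.443, 0.1187]
eef_rot: [[0.504, 0.864, -0.001], [0.864, -0.504, 0.001], [0.0, -0.001, -1.0]]
ft_force: [-0.3, 0.0, 0.2]
finger_gap: 0.0855
finger_force: 0.0
```

```bash
cat >> h.py <<'E'
def ring(d,P,ztop=.018,tol=70):
    """collar centre from its white top face: outer rim and hole"""
    p=project(d,P)[0]; m=hullmask(d,"white").astype(np.uint8)
    b=near(blobs(m,100),p,tol)
    if b is None: print("no ring near",p); return None
    cs,hi=cv2.findContours(b[2].astype(np.uint8),cv2.RETR_CCOMP,cv2.CHAIN_APPROX_NONE)
    out=max(cs,key=cv2.contourArea); e=cv2.fitEllipse(out); w=plane(d,e[0],ztop)[0]
    o=plane(d,out.reshape(-1,2),ztop); R=np.hypot(*(o-w)[:,:2].T)
    print("ring px",np.round(e[0],1),"pred",p.round(1),"world",w.round(4),"diam mm",(2000*R.mean()).round(1))
    for c,h in zip(cs,hi[0]):
        if h[3]>=0 and len(c)>15:
            e=cv2.fitEllipse(c); print("  hole",np.round(e[0],1),plane(d,e[0],ztop)[0].round(4))
    return w
E
python3 - <<'E'
from h import *
d=grab("wrist"); cv2.imwrite("pics/w3.png",d["image"][:,:,::-1]); print(robot.sense()["tcp_pos"])
ring(d,(.488,-.442,.018))
E
```

```text
[ 0.4877051  -0.44207839  0.11947101]
ring px [316.9 194.9] pred [317.5 196.1] world [ 0.4881 -0.4409  0.018 ] diam mm 62.0
  hole [316.9 196. ] [ 0.4876 -0.4417  0.018 ]
```

View pics/w3.png

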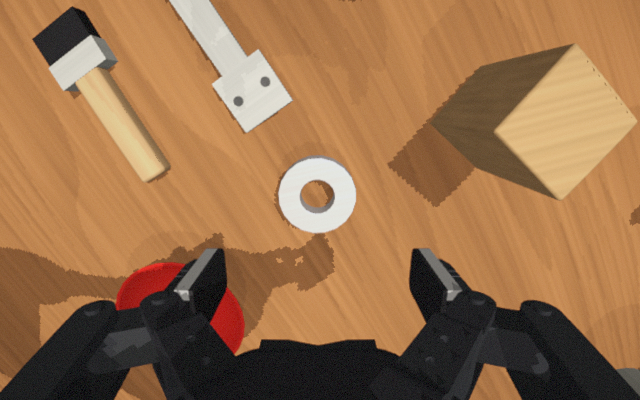

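The collar sits at (317,195) with its hole at (317,196), which is centred. The bulb box at (560,120) and the bowl at (180,330) are both clear of the fingers.

>>> {"fn": "jog_arm", "kwargs": {"increments": [{"claw": 0,"translation": [0.003,0,0.1],"yaw": 0},{"claw": 0,"translation": [0,0,0.1],"yaw": 0},{"claw": 0,"translation": [0,0,0.1],"yaw": 0},{"claw": 0,"translation": [0,0,0.1],"yaw": 0},{"claw": 0,"translation": [0,0,0.05],"yaw": 0},{"claw": 0,"translation": [0,0,0.028],"yaw": 0},{"claw": 0,"translation": [0,0,0],"yaw": 0},{"claw": 1,"translation": [0,0,0],"yaw": 0},{"claw": 1,"translation": [0,0,0],"yaw": 0},{"claw": 1,"translation": [0,0,0],"yaw": 0}], "newtons": 60}}

```text
clock: 5.4
tcp_pos: [0.4888, -0.4416, 0.0022]
eef_rot: [[0.504, 0.864, 0.001], [0.864, -0.504, -0.001], [-0.0, 0.002, -1.0]]
ft_force: [-3.7, 3.3, 16.3]
finger_gap: 0.061
finger_force: 62.0
```

```bash
python3 - <<'E'
from h import *
s=robot.sense();p=s["tcp_pos"]; print(p,s["finger_gap"],s["finger_force"],s["ft_force"])
e=go(p[0],p[1],.11,rows=4)
e=go(.6104,-.2865,.11,rows=8,s=e)
E
```

```text
[ 0.48882048 -0.44164015  0.00220823] 0.060987416952950776 62.04697743058205 [-3.67774864  3.34767338 16.26577919]
n 4 dyaw 0.000 q6 -0.30 end [ 0.4888 -0.4416  0.11  ] -0.528
([0.0, 0.0, -0.108], 0.0)
([0.0, 0.0, -0.108], 0.0)
([0.0, 0.0, -0.107], 0.0)
([0.0, 0.0, -0.108], 0.0)
n 8 dyaw 0.000 q6 -0.30 end [ 0.6105 -0.2866  0.11  ] -0.528
([0.098, 0.013, -0.0], 0.0)
([0.097, 0.014, -0.0], 0.0)
([0.098, 0.013, -0.0], 0.0)
([0.098, 0.014, -0.0], 0.0)
([0.097, 0.013, -0.0], 0.0)
([0.098, 0.014, -0.0], 0.0)
([0.097, 0.013, -0.0], 0.0)
([0.098, 0.014, -0.0], 0.0)
```

>>> {"fn": "jog_arm", "kwargs": {"increments": [{"claw": 1,"translation": [0,0,-0.1],"yaw": 0},{"claw": 1,"translation": [0,0,-0.1],"yaw": 0},{"claw": 1,"translation": [0,0,-0.13],"yaw": 0},{"claw": 1,"translation": [0,0,-0.13],"yaw": 0},{"claw": 1,"translation": [0.1,0.013,0],"yaw": 0},{"claw": 1,"translation": [0.1,0.013,0],"yaw": 0},{"claw": 1,"translation": [0.1,0.013,0],"yaw": 0},{"claw": 1,"translation": [0.1,0.013,0],"yaw": 0},{"claw": 1,"translation": [0.1,0.013,0],"yaw": 0},{"claw": 1,"translation": [0.1,0.013,0],"yaw": 0}]}}

```text
clock: 6.65
tcp_pos: [0.5813, -0.3208, 0.1161]
eef_rot: [[0.503, 0.864, 0.0], [0.864, -0.503, -0.0], [-0.0, 0.001, -1.0]]
ft_force: [-0.1, 1.1, 0.0]
finger_gap: 0.0611
finger_force: 66.5
```

```bash
python3 - <<'E'
from h import *
s=robot.sense();p=s["tcp_pos"]; print(p,s["finger_gap"],s["finger_force"],s["ft_force"])
d=grab("wrist"); cv2.imwrite("pics/w4.png",d["image"][:,:,::-1])
# collar top at tcp z + 16 mm ; also tip of spindle
w=ring(d,(p[0],p[1],p[2]+.016),p[2]+.016)
b=near(blobs(hullmask(d,"white"),20,1500),project(d,(.6104,-.2865,.070))[0],40)
print("spindle pred",project(d,(.6104,-.2865,.070)),b and (b[0],b[1]))
go(.6104,-.2865,.11,rows=2)
E
```

```text
[ 0.58128711 -0.32082487  0.11606228] 0.061050482837847364 66.48314025253057 [-1.03852461e-01  1.12365622e+00  3.88584688e-04]
ring px [316.8 265. ] pred [317. 269.] world [ 0.5822 -0.319   0.1321] diam mm 60.8
  hole [317.7 269.3] [ 0.5815 -0.3211  0.1321]
spindle pred [[330.19924185 151.69590542]] (array([329.33463035, 151.18287938]), array([321, 142,  17,  19, 257], dtype=int32))
n 2 dyaw 0.000 q6 -0.06 end [ 0.6105 -0.2864  0.11  ] -0.526
([0.083, 0.015, 0.012], 0.0)
([0.083, 0.016, 0.012], 0.0)
```

View pics/w4.png

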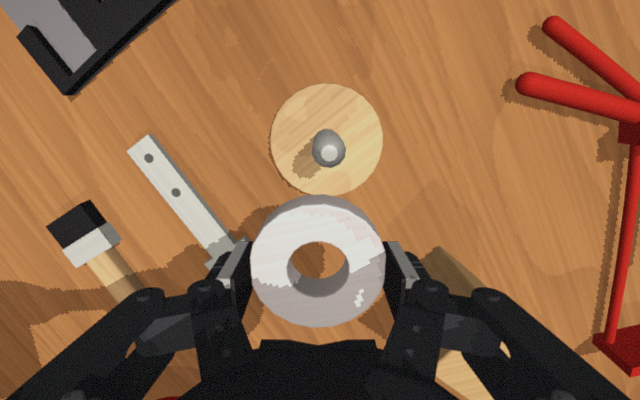

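The large collar is held at (317,265) and its hole (318,269) is centred on the TCP. The spindle tip is at (329,151), as predicted. Next I centre over the spindle and lower the collar.

>>> {"fn": "jog_arm", "kwargs": {"increments": [{"claw": 1,"translation": [0.083,0.015,0.012],"yaw": 0},{"claw": 1,"translation": [0.083,0.016,0.012],"yaw": 0},{"claw": 1,"translation": [0,0,0],"yaw": 0},{"claw": 1,"translation": [0,0,0],"yaw": 0},{"claw": 1,"translation": [0,0,0.08],"yaw": 0},{"claw": 1,"translation": [0,0,0.08],"yaw": 0},{"claw": 1,"translation": [0,0,0.08],"yaw": 0},{"claw": 1,"translation": [0,0,0.08],"yaw": 0},{"claw": 1,"translation": [0,0,0.05],"yaw": 0},{"claw": 1,"translation": [0,0,0],"yaw": 0}]}}

```text
clock: 7.95
tcp_pos: [0.6079, -0.2887, 0.0157]
eef_rot: [[0.504, 0.864, -0.001], [0.864, -0.504, 0.002], [0.001, -0.002, -1.0]]
ft_force: [4.7, 8.8, -8.0]
finger_gap: 0.0609
finger_force: 66.5
```

```bash
python3 - <<'E'
from h import *
s=robot.sense();p=s["tcp_pos"]; print(p,s["finger_gap"],s["finger_force"],s["ft_force"])
E
```

```text
[ 0.60790224 -0.28865342  0.01566893] 0.06085436538606388 66.473632177333 [ 4.65471488  8.84431924 -8.00130888]
```

>>> {"fn": "jog_arm", "kwargs": {"increments": [{"claw": 0,"translation": [0,0,0],"yaw": 0},{"claw": 0,"translation": [0,0,0],"yaw": 0},{"claw": 0,"translation": [0,0,0],"yaw": 0},{"claw": 0,"translation": [0,0,-0.1],"yaw": 0},{"claw": 0,"translation": [0,0,-0.2],"yaw": 0},{"claw": 0,"translation": [0,0,-0.2],"yaw": 0},{"claw": 0,"translation": [0.1,-0.07,-0.2],"yaw": 0},{"claw": 0,"translation": [0.13,-0.1,-0.1],"yaw": 0},{"claw": 0,"translation": [0.13,-0.1,-0.1],"yaw": 0},{"claw": 0,"translation": [0.13,-0.1,-0.1],"yaw": 0}]}}

```text
clock: 9.2
tcp_pos: [0.5897, -0.136, 0.2681]
eef_rot: [[0.504, 0.864, 0.0], [0.864, -0.504, -0.0], [0.0, 0.0, -1.0]]
ft_force: [0.0, 0.6, 0.1]
finger_gap: 0.0854
finger_force: 0.0
```

>>> {"fn": "jog_arm", "kwargs": {"increments": [{"claw": 0,"translation": [0.13,-0.1,0],"yaw": 0},{"claw": 0,"translation": [0.1,-0.1,0],"yaw": 0},{"claw": 0,"translation": [0,0,0],"yaw": 0},{"claw": 0,"translation": [0,0,0],"yaw": 0},{"claw": 0,"translation": [0,0,0],"yaw": 0},{"claw": 0,"translation": [0,0,0],"yaw": 0},{"claw": 0,"translation": [0,0,0],"yaw": 0},{"claw": 0,"translation": [0,0,0],"yaw": 0},{"claw": 0,"translation": [0,0,0],"yaw": 0},{"claw": 0,"translation": [0,0,0],"yaw": 0}]}}

```text
clock: 10.45
tcp_pos: [0.5759, -0.0622, 0.267]
eef_rot: [[0.503, 0.864, 0.0], [0.864, -0.503, 0.0], [0.0, 0.0, -1.0]]
ft_force: [0.5, -0.1, -1.1]
finger_gap: 0.0857
finger_force: 0.0
```

```bash
python3 - <<'E'
from h import *
import pickle
d=grab("wrist"); pickle.dump(d,open("w5.pkl","wb")); cv2.imwrite("pics/w5.png",d["image"][:,:,::-1]); print(robot.sense()["tcp_pos"])
ring(d,(.6104,-.2865,.028),.028)
E
```

```text
[ 0.57585005 -0.06221742  0.26704377]
ring px [406.3 295.8] pred [418.9 290.9] world [ 0.5916 -0.2844  0.028 ] diam mm 39.0
```

View pics/w5.png

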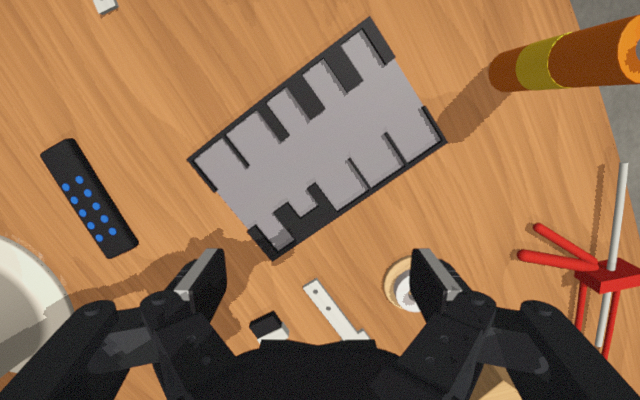

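The large collar is seated on the stand at about (408,285). The tray corners are at (190,160), (370,17), (445,142) and (272,260). The three thin-walled wide ends are on the lower-right side, so tray +x points to the upper left and tray +y to the lower left.

```bash
python3 - <<'E'
from h import *
import pickle
d=pickle.load(open("w5.pkl","rb")); d2=pickle.load(open("w2.pkl","rb"))
h=d["hsv"].astype(int)
for th in (45,60,75):
    m=(h[...,2]<th)|((h[...,1]<40)&(h[...,2]>90)&(h[...,2]<175))
    m[:, :150]=0; m[262:]=0
    b=max(blobs(cv2.morphologyEx(m.astype(np.uint8),cv2.MORPH_OPEN,np.ones((3,3)))),key=lambda b:b[1][4])
    c=np.vstack(cv2.findContours(b[2].astype(np.uint8),0,1)[0]).reshape(-1,2)
    w=plane(d,c,.014)[:,:2]; r=cv2.minAreaRect((w*1000).astype(np.float32)); print(th,r,b[1])
    print(cv2.boxPoints(r).round(1).tolist(), [project(d,(*(q/1000),.014))[0].round(0).tolist() for q in cv2.boxPoints(r)])
for a,b in (((272,260),(250,178)),((190,160),(112,138))): print(tri(d,a,d2,b))
v=cv2.resize(d["image"][0:270,170:460,::-1],None,fx=2,fy=2,interpolation=cv2.INTER_NEAREST); cv2.imwrite("pics/tray.png",v)
E
```

```text
45 ((582.34228515625, -47.50086975097656), (279.1941223144531, 171.60299682617188), 5.992194652557373) [  194    31   245   229 23605]
[[434.6000061035156, 23.299999237060547], [452.5, -147.39999389648438], [730.0999755859375, -118.30000305175781], [712.2000122070312, 52.400001525878906]] [[189.0, 163.0], [272.0, 261.0], [445.0, 142.0], [370.0, 21.0]]
60 ((583.0032348632812, -45.029266357421875), (281.1324768066406, 177.42123413085938), 5.911293983459473) [  189    31   257   229 27306]
[[434.0, 28.700000762939453], [452.29998779296875, -147.6999969482422], [732.0, -118.80000305175781], [713.7000122070312, 57.70000076293945]] [[186.0, 159.0], [272.0, 261.0], [446.0, 142.0], [368.0, 16.0]]
75 ((582.9324951171875, -44.95280456542969), (282.1956787109375, 178.1232147216797), 5.853359222412109) [  188    19   258   241 30509]
[[433.5, 29.299999237060547], [451.70001220703125, -147.89999389648438], [732.4000244140625, -119.19999694824219], [714.2000122070312, 58.0]] [[186.0, 159.0], [272.0, 261.0], [447.0, 142.0], [369.0, 16.0]]
(array([ 0.45232767, -0.14867078,  0.00912282]), np.float64(0.0023334898139094574))
(array([0.43520304, 0.02603078, 0.01167856]), np.float64(0.002589482434533287))
```

View pics/tray.png

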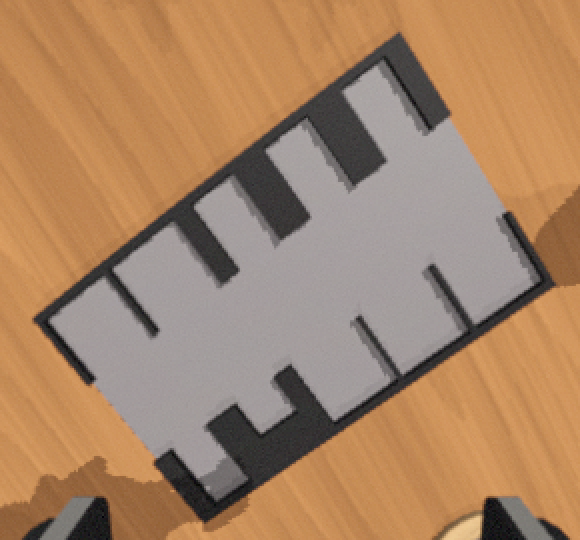

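The tray outline measures 178 x 282 mm and its height fits. Its centre is (0.583,-0.045), with tray +x at 95.9° in the world. The wide and narrow ends are clear: the pocket with the shortened narrow end is second from the lower left. Bracket next.

```bash
cat >> h.py <<'E'
C=np.array([.583,-.045]); TA=np.radians(95.87); TX=np.array([np.cos(TA),np.sin(TA)]); TY=np.array([-TX[1],TX[0]])
POCK={k:C+TY*v for k,v in dict(knife=.112,brush=.056,a=0,b=-.056,c=-.112).items()}
def bracket(d,P,z=.008,tol=70):
    b=near(blobs(hullmask(d,"white"),100),project(d,P)[0],tol)
    c=max(cv2.findContours(b[2].astype(np.uint8),0,1)[0],key=len).reshape(-1,2)
    w=plane(d,c,z)[:,:2]; r=cv2.minAreaRect((w*1000).astype(np.float32)); bx=cv2.boxPoints(r)/1000
    e=[bx[1]-bx[0],bx[2]-bx[1]]; L=max(e,key=np.linalg.norm); u=L/np.linalg.norm(L)
    M=cv2.moments(c); g=plane(d,(M["m10"]/M["m00"],M["m01"]/M["m00"]),z)[0,:2]; o=np.array(r[0])/1000
    if (g-o)@u<0: u=-u
    print("bracket origin",o.round(4),"size",np.round(r[1],1),"head angle",np.arctan2(u[1],u[0]).round(3),"com off",((g-o)@u).round(4),"px",b[0].round())
    return o,np.arctan2(u[1],u[0])
E
python3 - <<'E'
from h import *
import pickle
for k,v in POCK.items(): print(k,v.round(4))
for n in("w1","w2"): o,a=bracket(pickle.load(open(n+".pkl","rb")),(.482,-.288,.008))
go(o[0]+.003*np.cos(a),o[1]+.003*np.sin(a),.1,a+np.pi/2,rows=9)
E
```

```text
knife [ 0.4716 -0.0565]
brush [ 0.5273 -0.0507]
a [ 0.583 -0.045]
b [ 0.6387 -0.0393]
c [ 0.6944 -0.0335]
bracket origin [ 0.4823 -0.2889] size [ 45.7 159.4] head angle -1.521 com off 0.0099 px [258. 159.]
bracket origin [ 0.4817 -0.2886] size [ 45.5 159.9] head angle -1.512 com off 0.0088 px [367. 202.]
n 9 dyaw 0.586 q6 0.32 end [ 0.482  -0.2916  0.1   ] 0.053
([-0.109, 0.015, 0.074], np.float64(-0.043))
([-0.11, 0.008, 0.074], np.float64(-0.043))
([-0.11, 0.001, 0.075], np.float64(-0.043))
([-0.11, -0.006, 0.074], np.float64(-0.043))
([-0.11, -0.013, 0.074], np.float64(-0.043))
([-0.108, -0.02, 0.074], np.float64(-0.043))
([-0.107, -0.027, 0.075], np.float64(-0.043))
([-0.105, -0.034, 0.074], np.float64(-0.043))
([-0.102, -0.04, 0.074], np.float64(-0.043))
```

>>> {"fn": "jog_arm", "kwargs": {"increments": [{"claw": 0,"translation": [-0.109,0.015,0.074],"yaw": -0.043},{"claw": 0,"translation": [-0.11,0.008,0.074],"yaw": -0.043},{"claw": 0,"translation": [-0.11,0.001,0.075],"yaw": -0.043},{"claw": 0,"translation": [-0.11,-0.006,0.074],"yaw": -0.043},{"claw": 0,"translation": [-0.11,-0.013,0.074],"yaw": -0.043},{"claw": 0,"translation": [-0.108,-0.02,0.074],"yaw": -0.043},{"claw": 0.45,"translation": [-0.107,-0.027,0.075],"yaw": -0.043},{"claw": 0.45,"translation": [-0.105,-0.034,0.074],"yaw": -0.043},{"claw": 0.45,"translation": [-0.102,-0.04,0.074],"yaw": -0.043},{"claw": 0.45,"translation": [0,0,0],"yaw": 0}]}}

```text
clock: 11.75
tcp_pos: [0.4809, -0.2927, 0.0989]
eef_rot: [[-0.052, 0.999, -0.002], [0.999, 0.052, 0.001], [0.001, -0.001, -1.0]]
ft_force: [-0.3, 0.3, 0.3]
finger_gap: 0.0466
finger_force: 0.0
```

```bash
python3 - <<'E'
from h import *
d=grab("wrist"); s=robot.sense(); cv2.imwrite("pics/w6.png",d["image"][:,:,::-1]); print(s["tcp_pos"],s["finger_gap"])
o,a=bracket(d,(.482,-.288,.008))
go(o[0]+.003*np.cos(a),o[1]+.003*np.sin(a),.001,a+np.pi/2,rows=5)
E
```

```text
[ 0.48156537 -0.29193177  0.09961952] 0.04729064718336983
bracket origin [ 0.4811 -0.2885] size [ 44.7 159.2] head angle -1.506 com off 0.0011 px [319. 198.]
n 5 dyaw 0.013 q6 -0.70 end [ 0.4813 -0.2914  0.0011] 0.066
([0.0, -0.0, 0.079], np.float64(-0.002))
([0.001, -0.0, 0.079], np.float64(-0.002))
([0.0, -0.001, 0.079], np.float64(-0.002))
([0.0, 0.0, 0.079], np.float64(-0.002))
([0.001, -0.0, 0.078], np.float64(-0.002))
```

>>> {"fn": "jog_arm", "kwargs": {"increments": [{"claw": 0.45,"translation": [0,0,0.1],"yaw": -0.003},{"claw": 0.45,"translation": [0,0,0.1],"yaw": -0.003},{"claw": 0.45,"translation": [0,0,0.1],"yaw": 0},{"claw": 0.45,"translation": [0,0,0.06],"yaw": 0},{"claw": 0.45,"translation": [0,0,0.034],"yaw": 0},{"claw": 0.45,"translation": [0,0,0],"yaw": 0},{"claw": 1,"translation": [0,0,0],"yaw": 0},{"claw": 1,"translation": [0,0,0],"yaw": 0},{"claw": 1,"translation": [0,0,0],"yaw": 0},{"claw": 1,"translation": [0,0,0],"yaw": 0}], "newtons": 80}}

```text
clock: 13.05
tcp_pos: [0.4824, -0.2918, 0.0026]
eef_rot: [[-0.062, 0.998, 0.001], [0.998, 0.062, -0.001], [-0.001, 0.001, -1.0]]
ft_force: [-0.8, 1.6, 9.3]
finger_gap: 0.0205
finger_force: 78.1
```

```bash
python3 - <<'E'
from h import *
s=robot.sense();p=s["tcp_pos"]; print(p,s["finger_gap"],s["finger_force"],s["ft_force"])
e=go(p[0],p[1],.1,rows=4)
e=go(POCK["c"][0]-.003*TX[0],POCK["c"][1]-.003*TX[1],.1,TA-np.pi/2,rows=10,s=e)
E
```

```text
[ 0.48238811 -0.29184771  0.00261605] 0.02052135249716315 78.12542080879211 [-0.84204081  1.58719651  9.34116498]
n 4 dyaw 0.000 q6 -0.71 end [ 0.4824 -0.2918  0.1001] 0.062
([0.0, 0.0, -0.097], 0.0)
([0.0, 0.0, -0.098], 0.0)
([0.0, 0.0, -0.097], 0.0)
([0.0, 0.0, -0.098], 0.0)
n 10 dyaw 0.041 q6 -0.71 end [ 0.6947 -0.0366  0.1001] 0.107
([0.097, 0.091, 0.0], np.float64(-0.003))
([0.096, 0.092, 0.0], np.float64(-0.003))
([0.096, 0.092, 0.0], np.float64(-0.003))
([0.095, 0.092, 0.0], np.float64(-0.003))
([0.095, 0.093, 0.0], np.float64(-0.003))
([0.095, 0.093, 0.0], np.float64(-0.003))
([0.094, 0.094, 0.0], np.float64(-0.003))
([0.094, 0.094, 0.0], np.float64(-0.003))
([0.093, 0.094, 0.0], np.float64(-0.003))
([0.093, 0.095, 0.0], np.float64(-0.003))
```

>>> {"fn": "jog_arm", "kwargs": {"increments": [{"claw": 1,"translation": [0,0,-0.08],"yaw": 0},{"claw": 1,"translation": [0,0,-0.1],"yaw": 0},{"claw": 1,"translation": [0,0,-0.11],"yaw": 0},{"claw": 1,"translation": [0,0,-0.1],"yaw": 0},{"claw": 1,"translation": [0.097,0.091,0],"yaw": -0.003},{"claw": 1,"translation": [0.096,0.092,0],"yaw": -0.003},{"claw": 1,"translation": [0.096,0.092,0],"yaw": -0.003},{"claw": 1,"translation": [0.095,0.092,0],"yaw": -0.003},{"claw": 1,"translation": [0.095,0.093,0],"yaw": -0.003},{"claw": 1,"translation": [0.095,0.093,0],"yaw": -0.003}]}}

```text
clock: 14.3
tcp_pos: [0.61, -0.1375, 0.0996]
eef_rot: [[-0.089, 0.996, 0.0], [0.996, 0.089, -0.0], [-0.0, 0.0, -1.0]]
ft_force: [-0.1, 0.0, -0.9]
finger_gap: 0.0209
finger_force: 79.2
```

>>> {"fn": "jog_arm", "kwargs": {"increments": [{"claw": 1,"translation": [0.094,0.094,0],"yaw": -0.003},{"claw": 1,"translation": [0.094,0.094,0],"yaw": -0.003},{"claw": 1,"translation": [0.093,0.094,0],"yaw": -0.003},{"claw": 1,"translation": [0.093,0.095,0],"yaw": -0.003},{"claw": 1,"translation": [0,0,0],"yaw": 0},{"claw": 1,"translation": [0,0,0],"yaw": 0},{"claw": 1,"translation": [0,0,0],"yaw": 0},{"claw": 1,"translation": [0,0,0],"yaw": 0},{"claw": 1,"translation": [0,0,0],"yaw": 0},{"claw": 1,"translation": [0,0,0],"yaw": 0}]}}

```text
clock: 15.55
tcp_pos: [0.6942, -0.0364, 0.099]
eef_rot: [[-0.107, 0.994, -0.0], [0.994, 0.107, 0.0], [0.0, -0.0, -1.0]]
ft_force: [-0.4, 0.3, -2.9]
finger_gap: 0.0209
finger_force: 79.2
```

```bash
python3 - <<'E'
from h import *
d=grab("wrist"); s=robot.sense();p=s["tcp_pos"]; cv2.imwrite("pics/w7.png",d["image"][:,:,::-1]); print(p,s["finger_gap"],s["finger_force"],s["ft_force"])
try: bracket(d,(p[0],p[1],p[2]+.005),z=p[2]+.005,tol=150)
except Exception as e: print(e)
go(POCK["c"][0]-.003*TX[0],POCK["c"][1]-.003*TX[1],.007,TA-np.pi/2,rows=5)
E
```

```text
[ 0.69418681 -0.03637846  0.0990279 ] 0.02073937484478425 79.22597408294678 [ 0.06732809  0.01277088 -0.67934399]
bracket origin [ 0.6917 -0.0207] size [ 35.6 134.5] head angle 1.696 com off 0.0119 px [317. 205.]
n 5 dyaw -0.004 q6 -0.25 end [ 0.6947 -0.0366  0.007 ] 0.099
([-0.0, 0.0, 0.074], np.float64(0.001))
([-0.0, 0.001, 0.073], np.float64(0.001))
([-0.0, 0.0, 0.074], np.float64(0.001))
([-0.001, 0.001, 0.073], np.float64(0.001))
([0.0, 0.0, 0.074], np.float64(0.001))
```

View pics/w7.png

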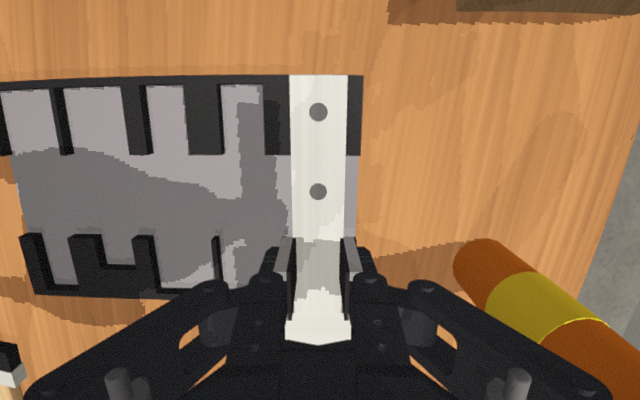

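The bracket is held along the c pocket, with its stem end at (318,75) and the stem centred between the pocket walls. I lower it and release with a part opening.

>>> {"fn": "jog_arm", "kwargs": {"increments": [{"claw": 1,"translation": [0,0.002,0.09],"yaw": 0},{"claw": 1,"translation": [0,0,0.09],"yaw": 0},{"claw": 1,"translation": [0,0,0.09],"yaw": 0},{"claw": 1,"translation": [0,0,0.06],"yaw": 0},{"claw": 1,"translation": [0,0,0.034],"yaw": 0},{"claw": 1,"translation": [0,0,0],"yaw": 0},{"claw": 0.45,"translation": [0,0,0],"yaw": 0},{"claw": 0.45,"translation": [0,0,0],"yaw": 0},{"claw": 0.45,"translation": [0,0,0],"yaw": 0},{"claw": 0.45,"translation": [0,0,-0.08],"yaw": 0}]}}

```text
clock: 16.85
tcp_pos: [0.6938, -0.0361, 0.0277]
eef_rot: [[-0.107, 0.994, -0.002], [0.994, 0.107, 0.0], [0.001, -0.002, -1.0]]
ft_force: [0.5, -0.1, -0.2]
finger_gap: 0.0468
finger_force: 0.0
```

>>> {"fn": "jog_arm", "kwargs": {"increments": [{"claw": 0.45,"translation": [0,0,-0.1],"yaw": 0},{"claw": 0.45,"translation": [0,0,-0.2],"yaw": 0},{"claw": 0.45,"translation": [0,0,-0.2],"yaw": 0},{"claw": 0.45,"translation": [0,-0.15,-0.1],"yaw": 0},{"claw": 0.45,"translation": [0,-0.15,0],"yaw": 0},{"claw": 0.45,"translation": [0,-0.15,0],"yaw": 0},{"claw": 0,"translation": [0,0,0],"yaw": 0},{"claw": 0,"translation": [0,0,0],"yaw": 0},{"claw": 0,"translation": [0,0,0],"yaw": 0},{"claw": 0,"translation": [0,0,0],"yaw": 0}]}}

```text
clock: 18.1
tcp_pos: [0.5834, -0.0482, 0.178]
eef_rot: [[-0.107, 0.994, 0.0], [0.994, 0.107, -0.0], [-0.0, 0.0, -1.0]]
ft_force: [-0.5, -0.8, -1.0]
finger_gap: 0.0855
finger_force: 0.0
```

```bash
cat >> h.py <<'E'
def inpocket(o,a,k):
    P=POCK[k]; u=np.array([np.cos(a),np.sin(a)]); t=o+.08*u; f=lambda q:np.round([(q-P)@TX,(q-P)@TY],4)
    print(k,"origin in pocket",f(o),"tip",f(t))
E
python3 - <<'E'
from h import *
d=grab("wrist"); s=robot.sense();p=s["tcp_pos"]; cv2.imwrite("pics/w8.png",d["image"][:,:,::-1]); print(p,s["finger_gap"],s["clock"])
o,a=bracket(d,(*POCK["c"],.012),z=.012); inpocket(o,a,"c")
# tray recheck
h=d["hsv"].astype(int); b=(h[...,2]<60); print("tray corner pred",[project(d,(*(C+TX*sx*.09+TY*sy*.142),.014))[0].round().tolist() for sx in(-1,1) for sy in(-1,1)])
go(.382,-.302,.1,0.0,rows=9)
E
```

```text
[ 0.58324541 -0.04819268  0.17789545] 0.08575601759734419 18.15
bracket origin [ 0.6975 -0.0326] size [ 47.9 163.1] head angle -1.527 com off 0.0024 px [430. 179.]
c origin in pocket [ 0.0006 -0.0032] tip [-0.0792  0.0015]
tray corner pred [[447.0, 258.0], [187.0, 257.0], [469.0, 85.0], [167.0, 83.0]]
n 9 dyaw -0.107 q6 -0.29 end [ 0.382  -0.3019  0.0999] -0.001
([-0.103, -0.101, 0.035], np.float64(0.008))
([-0.103, -0.1, 0.034], np.float64(0.008))
([-0.105, -0.098, 0.035], np.float64(0.008))
([-0.107, -0.097, 0.034], np.float64(0.008))
([-0.107, -0.096, 0.035], np.float64(0.008))
([-0.108, -0.095, 0.035], np.float64(0.008))
([-0.11, -0.093, 0.034], np.float64(0.008))
([-0.111, -0.092, 0.035], np.float64(0.008))
([-0.111, -0.091, 0.035], np.float64(0.008))
```

View pics/w8.png

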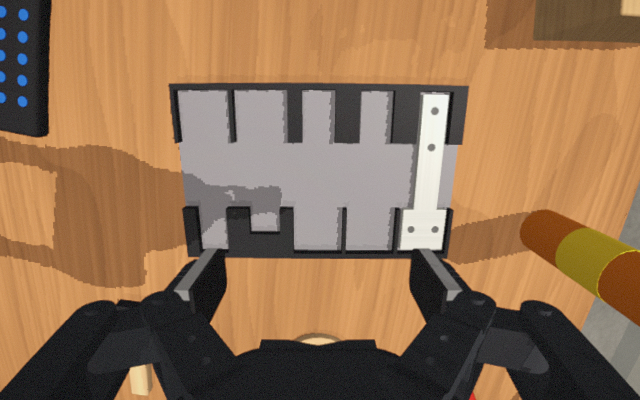

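The bracket lies in pocket c between its walls, from (435,92) to its head at (422,230), and the tray corners match the prediction. Brush next.

>>> {"fn": "jog_arm", "kwargs": {"increments": [{"claw": 0.3,"translation": [-0.103,-0.101,0.035],"yaw": 0.008},{"claw": 0.3,"translation": [-0.103,-0.1,0.034],"yaw": 0.008},{"claw": 0.3,"translation": [-0.105,-0.098,0.035],"yaw": 0.008},{"claw": 0.3,"translation": [-0.107,-0.097,0.034],"yaw": 0.008},{"claw": 0.3,"translation": [-0.107,-0.096,0.035],"yaw": 0.008},{"claw": 0.3,"translation": [-0.108,-0.095,0.035],"yaw": 0.008},{"claw": 0.3,"translation": [-0.11,-0.093,0.034],"yaw": 0.008},{"claw": 0.3,"translation": [-0.111,-0.092,0.035],"yaw": 0.008},{"claw": 0.3,"translation": [-0.111,-0.091,0.035],"yaw": 0.008},{"claw": 0.3,"translation": [0,0,0],"yaw": 0}]}}

```text
clock: 19.4
tcp_pos: [0.3805, -0.3034, 0.0994]
eef_rot: [[0.004, 1.0, -0.001], [1.0, -0.004, 0.0], [0.0, -0.001, -1.0]]
ft_force: [0.5, 0.6, -0.7]
finger_gap: 0.0598
finger_force: 0.0
```

```bash
cat >> h.py <<'E'
def tool(d,P,kind,off,z=.016,tol=70):
    """handle blob (pale/wood) axis + the ferrule/blade; off: handle-blob centre's x in the part frame"""
    h=d["hsv"].astype(int)
    m=hullmask(d,"pale") if kind=="brush" else kind
    b=near(blobs(cv2.morphologyEx(np.uint8(m),cv2.MORPH_OPEN,np.ones((3,3))),100),project(d,P)[0],tol)
    c=max(cv2.findContours(b[2].astype(np.uint8),0,1)[0],key=len).reshape(-1,2)
    w=plane(d,c,z)[:,:2]; r=cv2.minAreaRect((w*1000).astype(np.float32)); bx=cv2.boxPoints(r)/1000
    L=max([bx[1]-bx[0],bx[2]-bx[1]],key=np.linalg.norm); u=L/np.linalg.norm(L)
    print("handle centre",np.round(r[0],1),"size",np.round(r[1],1),"px",b[0].round(),"axis",np.arctan2(u[1],u[0]).round(3))
    return np.array(r[0])/1000,u
E
python3 - <<'E'
from h import *
d=grab("wrist"); s=robot.sense();p=s["tcp_pos"]; cv2.imwrite("pics/w9.png",d["image"][:,:,::-1]); print(p,s["finger_gap"])
c,u=tool(d,(.382,-.31,.016),"brush",-11)
b=near(blobs(hullmask(d,"white"),100),project(d,(.382,-.258,.016))[0],40); print("ferrule",b[0],plane(d,b[0],.016)[0].round(4))
E
```

```text
[ 0.38123517 -0.30254871  0.09974349] 0.05973256266966244
handle centre [ 381.1 -314. ] size [90.9 22.3] px [319. 212.] axis 1.555
ferrule [318.69105234 143.29206528] [ 0.3814 -0.2581  0.016 ]
```

View pics/w9.png

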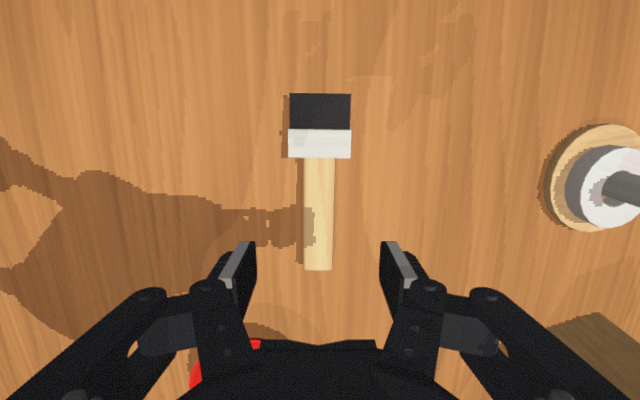

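The brush is centred: its handle runs (318,157) to (318,270) with the ferrule at (319,143). Now I descend and grip.

>>> {"fn": "jog_arm", "kwargs": {"increments": [{"claw": 0.3,"translation": [0,0,0.1],"yaw": 0},{"claw": 0.3,"translation": [0,0,0.1],"yaw": 0},{"claw": 0.3,"translation": [0,0,0.1],"yaw": 0},{"claw": 0.3,"translation": [0,0,0.05],"yaw": 0},{"claw": 0.3,"translation": [0,0,0.03],"yaw": 0},{"claw": 0.3,"translation": [0,0,0],"yaw": 0},{"claw": 1,"translation": [0,0,0],"yaw": 0},{"claw": 1,"translation": [0,0,0],"yaw": 0},{"claw": 1,"translation": [0,0,0],"yaw": 0},{"claw": 1,"translation": [0,0,0],"yaw": 0}]}}

```text
clock: 20.7
tcp_pos: [0.3819, -0.3021, 0.0059]
eef_rot: [[0.001, 1.0, 0.001], [1.0, -0.001, -0.001], [-0.001, 0.001, -1.0]]
ft_force: [-0.8, 1.0, 14.1]
finger_gap: 0.0217
finger_force: 78.3
```

>>> {"fn": "jog_arm", "kwargs": {"increments": [{"claw": 1,"translation": [0,0,-0.08],"yaw": 0},{"claw": 1,"translation": [0,0,-0.1],"yaw": 0},{"claw": 1,"translation": [0,0,-0.1],"yaw": 0},{"claw": 1,"translation": [0,0,-0.1],"yaw": 0},{"claw": 1,"translation": [0,0,0],"yaw": 0},{"claw": 1,"translation": [0,0,0],"yaw": 0},{"claw": 1,"translation": [0,0,0],"yaw": 0},{"claw": 1,"translation": [0,0,0],"yaw": 0},{"claw": 1,"translation": [0,0,0],"yaw": 0},{"claw": 1,"translation": [0,0,0],"yaw": 0}]}}

```text
clock: 21.95
tcp_pos: [0.3816, -0.3019, 0.0999]
eef_rot: [[0.001, 1.0, -0.0], [1.0, -0.001, 0.0], [0.0, -0.0, -1.0]]
ft_force: [0.4, 0.9, -0.5]
finger_gap: 0.0219
finger_force: 79.5
```

```bash
python3 - <<'E'
from h import *
s=robot.sense();p=s["tcp_pos"]; print(p,s["finger_gap"],s["finger_force"],s["ft_force"])
go(*POCK["brush"],.1,TA-np.pi/2,rows=8)
E
```

```text
[ 0.38157504 -0.30187265  0.09988508] 0.021906559338562833 79.46005582809448 [ 0.39997303  0.90640051 -0.45432136]
n 8 dyaw 0.103 q6 -0.79 end [ 0.5272 -0.0508  0.0999] 0.107
([0.126, 0.073, -0.0], np.float64(-0.009))
([0.124, 0.074, -0.0], np.float64(-0.009))
([0.124, 0.076, -0.0], np.float64(-0.009))
([0.123, 0.078, -0.0], np.float64(-0.009))
([0.121, 0.079, -0.0], np.float64(-0.009))
([0.121, 0.081, -0.0], np.float64(-0.009))
([0.119, 0.083, -0.0], np.float64(-0.009))
([0.118, 0.084, -0.0], np.float64(-0.009))
```

>>> {"fn": "jog_arm", "kwargs": {"increments": [{"claw": 1,"translation": [0.126,0.073,0],"yaw": -0.009},{"claw": 1,"translation": [0.124,0.074,0],"yaw": -0.009},{"claw": 1,"translation": [0.124,0.076,0],"yaw": -0.009},{"claw": 1,"translation": [0.123,0.078,0],"yaw": -0.009},{"claw": 1,"translation": [0.121,0.079,0],"yaw": -0.009},{"claw": 1,"translation": [0.121,0.081,0],"yaw": -0.009},{"claw": 1,"translation": [0.119,0.083,0],"yaw": -0.009},{"claw": 1,"translation": [0.118,0.084,0],"yaw": -0.009},{"claw": 1,"translation": [0,0,0],"yaw": 0},{"claw": 1,"translation": [0,0,0],"yaw": 0}]}}

```text
clock: 23.2
tcp_pos: [0.5269, -0.0509, 0.0999]
eef_rot: [[-0.107, 0.994, -0.001], [0.994, 0.107, -0.0], [0.0, -0.001, -1.0]]
ft_force: [-0.3, -0.2, -0.7]
finger_gap: 0.0218
finger_force: 79.4
```

```bash
python3 - <<'E'
from h import *
d=grab("wrist"); s=robot.sense();p=s["tcp_pos"]; cv2.imwrite("pics/w10.png",d["image"][:,:,::-1]); print(p,s["finger_gap"],s["finger_force"])
R=np.array(s["eef_rot"])[:,0]; R[2]=0
# ferrule centre predicted 44 mm ahead, 10 mm above tcp
q=np.array(p)+R*.0442+[0,0,.0102]; P=project(d,q)[0]
b=near(blobs(hullmask(d,"white"),100),P,50); print("ferrule pred",P.round(1),b and b[0].round(1))
go(*POCK["brush"],.011,TA-np.pi/2,rows=5)
E
```

```text
[ 0.52682311 -0.05128236  0.09996104] 0.021624532478589812 79.44398045539856
ferrule pred [317.6 170.4] None
n 5 dyaw -0.004 q6 -0.32 end [ 0.5273 -0.0507  0.011 ] 0.099
([0.0, 0.0, 0.071], np.float64(0.001))
([0.001, 0.001, 0.071], np.float64(0.001))
([0.0, 0.0, 0.072], np.float64(0.001))
([0.001, 0.001, 0.071], np.float64(0.001))
([0.0, 0.0, 0.071], np.float64(0.001))
```

```bash
python3 - <<'E'
from h import *
im=cv2.cvtColor(cv2.imread("pics/w10.png"),cv2.COLOR_BGR2HSV)
print("col 318:",[(r,im[r,318].tolist()) for r in range(60,300,8)])
print("row 172:",[(c,im[172,c].tolist()) for c in range(260,380,8)])
E
```

```text
col 318: [(60, [15, 145, 195]), (68, [14, 146, 194]), (76, [14, 141, 195]), (84, [30, 4, 57]), (92, [21, 30, 59]), (100, [13, 30, 60]), (108, [53, 17, 59]), (116, [45, 18, 56]), (124, [135, 10, 51]), (132, [70, 14, 53]), (140, [113, 18, 56]), (148, [19, 16, 221]), (156, [25, 14, 225]), (164, [23, 15, 221]), (172, [28, 14, 218]), (180, [23, 15, 222]), (188, [22, 13, 221]), (196, [18, 101, 225]), (204, [17, 99, 225]), (212, [17, 99, 225]), (220, [18, 96, 236]), (228, [18, 96, 236]), (236, [18, 97, 236]), (244, [18, 101, 205]), (252, [17, 105, 191]), (260, [17, 106, 194]), (268, [17, 110, 192]), (276, [16, 107, 196]), (284, [17, 107, 195]), (292, [17, 106, 195])]
row 172: [(260, [6, 11, 119]), (268, [24, 16, 219]), (276, [25, 13, 230]), (284, [24, 16, 227]), (292, [22, 17, 221]), (300, [23, 14, 219]), (308, [23, 14, 221]), (316, [25, 14, 219]), (324, [27, 13, 221]), (332, [25, 14, 221]), (340, [23, 15, 220]), (348, [21, 15, 221]), (356, [24, 16, 222]), (364, [23, 14, 222]), (372, [0, 11, 167])]
```

>>> {"fn": "jog_arm", "kwargs": {"increments": [{"claw": 1,"translation": [0.002,0.002,0.1],"yaw": 0},{"claw": 1,"translation": [0,0,0.1],"yaw": 0},{"claw": 1,"translation": [0,0,0.08],"yaw": 0},{"claw": 1,"translation": [0,0,0.05],"yaw": 0},{"claw": 1,"translation": [0,0,0.026],"yaw": 0},{"claw": 1,"translation": [0,0,0],"yaw": 0},{"claw": 0.45,"translation": [0,0,0],"yaw": 0},{"claw": 0.45,"translation": [0,0,0],"yaw": 0},{"claw": 0.45,"translation": [0,0,0],"yaw": 0},{"claw": 0.45,"translation": [0,0,-0.06],"yaw": 0}]}}

```text
clock: 24.5
tcp_pos: [0.5271, -0.0501, 0.026]
eef_rot: [[-0.107, 0.994, -0.002], [0.994, 0.107, 0.0], [0.001, -0.002, -1.0]]
ft_force: [0.7, 0.1, 1.2]
finger_gap: 0.0468
finger_force: 0.0
```

>>> {"fn": "jog_arm", "kwargs": {"increments": [{"claw": 0.45,"translation": [0,0,-0.1],"yaw": 0},{"claw": 0.45,"translation": [0,0,-0.2],"yaw": 0},{"claw": 0.2,"translation": [0,0,-0.2],"yaw": 0},{"claw": 0,"translation": [0,0,-0.2],"yaw": 0},{"claw": 0,"translation": [0,0,0],"yaw": 0},{"claw": 0,"translation": [0,0,0],"yaw": 0},{"claw": 0,"translation": [0,0,0],"yaw": 0},{"claw": 0,"translation": [0,0,0],"yaw": 0},{"claw": 0,"translation": [0,0,0],"yaw": 0},{"claw": 0,"translation": [0,0,0],"yaw": 0}]}}

```text
clock: 25.75
tcp_pos: [0.5276, -0.0502, 0.2008]
eef_rot: [[-0.107, 0.994, -0.0], [0.994, 0.107, 0.0], [0.0, -0.0, -1.0]]
ft_force: [-0.6, 0.7, 0.6]
finger_gap: 0.0855
finger_force: 0.0
```

```bash
python3 - <<'E'
from h import *
d=grab("wrist"); s=robot.sense();p=s["tcp_pos"]; cv2.imwrite("pics/w11.png",d["image"][:,:,::-1]); print(p,s["finger_gap"],s["clock"])
c,u=tool(d,(*(POCK["brush"]-TX*.0115),.020),"brush",0,z=.020); inpocket(c+TX*.0115,np.arctan2(u[1],u[0])%np.pi,"brush")
o,a=bracket(d,(*POCK["c"],.012),z=.012); inpocket(o,a,"c")
# coarse fresh look at the left side from the top camera
t=grab("top"); cv2.imwrite("pics/t2.png",t["image"][:,:,::-1])
for c,st,_ in blobs((t["hsv"][...,1]<60)&(t["hsv"][...,2]>110),40,600):
    if 150<c[0]<480 and 140<c[1]<260: print(c.round(1),st.tolist(),plane(t,c,.01)[0].round(3))
go(.675,.211,.12,-0.5,rows=9)
E
```

```text
[ 0.52764471 -0.05025075  0.20085911] 0.08534993483884548 25.8
handle centre [528.9 -62.1] size [22.9 90.2] px [318. 185.] axis -1.476
brush origin in pocket [ 0.     -0.0004] tip [ 0.08  -0.001]
bracket origin [ 0.6964 -0.0325] size [ 47.3 161.9] head angle -1.514 com off 0.0035 px [472. 179.]
c origin in pocket [ 0.0008 -0.0021] tip [-0.0791  0.0015]
[305.2 162.4] [297, 141, 18, 45, 412] [0.672 0.03  0.01 ]
[250.2 160. ] [243, 153, 16, 15, 144] [0.679 0.213 0.01 ]
[365.8 175.4] [358, 154, 16, 44, 421] [ 0.629 -0.171  0.01 ]
[402.8 181.4] [393, 172, 20, 20, 258] [ 0.61  -0.293  0.01 ]
[236.6 190.9] [229, 184, 15, 15, 185] [0.575 0.255 0.01 ]
[297.  198.7] [290, 190, 14, 18, 175] [0.55  0.056 0.01 ]
[316.2 206.3] [313, 200, 7, 14, 90] [ 0.525 -0.008  0.01 ]
[357.9 212. ] [352, 203, 12, 18, 182] [ 0.507 -0.145  0.01 ]
[172.8 215.6] [167, 210, 13, 12, 71] [0.491 0.462 0.01 ]
[216.9 222.9] [195, 213, 50, 19, 465] [0.468 0.316 0.01 ]
n 9 dyaw -0.607 q6 -0.31 end [0.6751 0.211  0.1199] -0.5
([0.108, 0.077, 0.036], np.float64(0.045))
([0.114, 0.07, 0.036], np.float64(0.045))
([0.118, 0.063, 0.036], np.float64(0.045))
([0.122, 0.054, 0.036], np.float64(0.045))
([0.125, 0.046, 0.036], np.float64(0.045))
([0.128, 0.037, 0.036], np.float64(0.045))
([0.13, 0.028, 0.036], np.float64(0.045))
([0.132, 0.02, 0.036], np.float64(0.045))
([0.133, 0.011, 0.036], np.float64(0.045))
```

Brush (0.0, -0.4 mm) and bracket (0.8, -2.1 mm) both read inside tolerance. Medium collar next, with a different closing angle to stay clear of the card box.

```bash
python3 - <<'E'
from h import *
go(.675,.212,.12,1.25,rows=9)
E
```

```text
n 9 dyaw 1.143 q6 -0.31 end [0.6751 0.2121 0.1199] 1.255
([0.109, 0.078, 0.036], np.float64(-0.085))
([0.098, 0.09, 0.036], np.float64(-0.085))
([0.086, 0.103, 0.036], np.float64(-0.085))
([0.072, 0.112, 0.036], np.float64(-0.085))
([0.057, 0.121, 0.036], np.float64(-0.085))
([0.041, 0.127, 0.036], np.float64(-0.085))
([0.025, 0.132, 0.036], np.float64(-0.085))
([0.008, 0.133, 0.036], np.float64(-0.085))
([-0.009, 0.134, 0.036], np.float64(-0.085))
```

>>> {"fn": "jog_arm", "kwargs": {"increments": [{"claw": 0,"translation": [0.109,0.078,0.036],"yaw": -0.085},{"claw": 0,"translation": [0.098,0.09,0.036],"yaw": -0.085},{"claw": 0,"translation": [0.086,0.103,0.036],"yaw": -0.085},{"claw": 0,"translation": [0.072,0.112,0.036],"yaw": -0.085},{"claw": 0,"translation": [0.057,0.121,0.036],"yaw": -0.085},{"claw": 0,"translation": [0.041,0.127,0.036],"yaw": -0.085},{"claw": 0,"translation": [0.025,0.132,0.036],"yaw": -0.085},{"claw": 0,"translation": [0.008,0.133,0.036],"yaw": -0.085},{"claw": 0,"translation": [-0.009,0.134,0.036],"yaw": -0.085},{"claw": 0,"translation": [0,0,0],"yaw": 0}]}}

```text
clock: 27.1
tcp_pos: [0.6753, 0.2139, 0.1188]
eef_rot: [[-0.951, 0.308, -0.001], [0.308, 0.951, 0.0], [0.001, -0.0, -1.0]]
ft_force: [-0.4, -0.3, -0.8]
finger_gap: 0.0855
finger_force: 0.0
```

```bash
python3 - <<'E'
from h import *
d=grab("wrist"); s=robot.sense();p=s["tcp_pos"]; cv2.imwrite("pics/w12.png",d["image"][:,:,::-1]); print(p,s["q"])
w=ring(d,(.675,.212,.018))
if w is not None: go(w[0],w[1],.004,rows=5)
E
```

```text
[0.67490862 0.21277728 0.11928515] [ 2.21104845e-01  7.16793812e-01  1.23362150e+00 -4.90662630e-05
  1.19201607e+00 -1.03409823e+00]
ring px [317.6 199.3] pred [315.9 198.4] world [0.6762 0.2131 0.018 ] diam mm 50.0
  hole [317.6 199.9] [0.6767 0.2129 0.018 ]
n 5 dyaw 0.000 q6 -1.03 end [0.6761 0.2132 0.004 ] 1.255
([-0.001, 0.001, 0.092], 0.0)
([-0.001, 0.0, 0.092], 0.0)
([-0.001, 0.001, 0.093], 0.0)
([-0.0, 0.0, 0.092], 0.0)
([-0.001, 0.001, 0.092], 0.0)
```

View pics/w12.png

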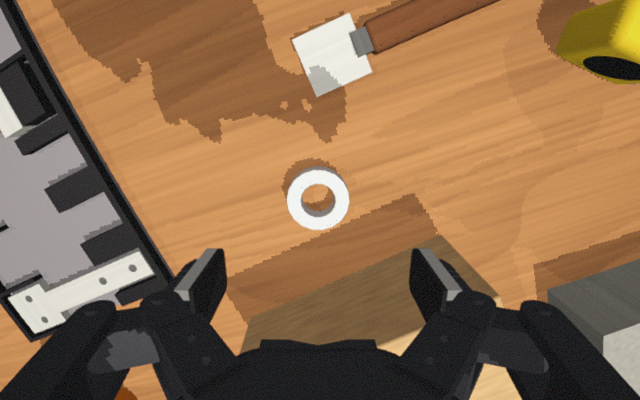

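The medium collar is centred at (318,199) with its hole at (318,200). The card box's near edge runs (245,320) to (440,237), about 75 mm away, so it is clear. I descend, grip and lift.

>>> {"fn": "jog_arm", "kwargs": {"increments": [{"claw": 0,"translation": [-0.004,0.002,0.1],"yaw": 0},{"claw": 0,"translation": [0,0,0.1],"yaw": 0},{"claw": 0,"translation": [0,0,0.1],"yaw": 0},{"claw": 0,"translation": [0,0,0.09],"yaw": 0},{"claw": 0,"translation": [0,0,0.045],"yaw": 0},{"claw": 0,"translation": [0,0,0.025],"yaw": 0},{"claw": 0,"translation": [0,0,0],"yaw": 0},{"claw": 1,"translation": [0,0,0],"yaw": 0},{"claw": 1,"translation": [0,0,0],"yaw": 0},{"claw": 1,"translation": [0,0,0],"yaw": 0}], "newtons": 60}}

```text
clock: 28.4
tcp_pos: [0.6766, 0.2123, 0.0064]
eef_rot: [[-0.95, 0.311, 0.001], [0.311, 0.95, 0.0], [-0.001, 0.001, -1.0]]
ft_force: [-4.0, -1.2, 13.3]
finger_gap: 0.0491
finger_force: 60.4
```

>>> {"fn": "jog_arm", "kwargs": {"increments": [{"claw": 1,"translation": [0,0,0],"yaw": 0},{"claw": 1,"translation": [0,0,-0.08],"yaw": 0},{"claw": 1,"translation": [0,0,-0.1],"yaw": 0},{"claw": 1,"translation": [0,0,-0.1],"yaw": 0},{"claw": 1,"translation": [0,0,-0.12],"yaw": 0},{"claw": 1,"translation": [0,0,-0.06],"yaw": 0},{"claw": 1,"translation": [0,0,0],"yaw": 0},{"claw": 1,"translation": [0,0,0],"yaw": 0},{"claw": 1,"translation": [0,0,0],"yaw": 0},{"claw": 1,"translation": [0,0,0],"yaw": 0}]}}

```text
clock: 29.65
tcp_pos: [0.6759, 0.2121, 0.1192]
eef_rot: [[-0.95, 0.311, -0.001], [0.311, 0.95, -0.0], [0.001, -0.001, -1.0]]
ft_force: [0.4, -1.0, -0.2]
finger_gap: 0.0487
finger_force: 62.5
```

```bash
python3 - <<'E'
from h import *
d=grab("wrist"); s=robot.sense();p=s["tcp_pos"]; cv2.imwrite("pics/w13.png",d["image"][:,:,::-1]); print(p,s["finger_gap"],s["finger_force"])
ring(d,(p[0],p[1],p[2]+.013),p[2]+.013)
e=go(.6104,-.2865,.12,.9,rows=13)
E
```

```text
[0.6759685  0.21216334 0.11943371] 0.04858879885474874 62.52145741134882
ring px [317.1 262.4] pred [318.8 267. ] world [0.6735 0.2121 0.1324] diam mm 48.8
  hole [359.7 260.9] [0.6788 0.2308 0.1324]
  hole [362.9 249.1] [0.6737 0.2338 0.1324]
  hole [354.5 243.3] [0.6697 0.231  0.1324]
  hole [319.5 262.7] [0.674  0.2131 0.1324]
n 13 dyaw -0.354 q6 -1.03 end [ 0.6104 -0.2866  0.1199] 0.903
([-0.029, -0.152, -0.0], np.float64(0.018))
([-0.032, -0.151, -0.0], np.float64(0.018))
([-0.037, -0.151, -0.001], np.float64(0.018))
([-0.041, -0.149, 0.0], np.float64(0.018))
([-0.044, -0.148, 0.0], np.float64(0.018))
([-0.049, -0.147, -0.0], np.float64(0.018))
([-0.053, -0.145, -0.0], np.float64(0.018))
([-0.057, -0.145, -0.0], np.float64(0.018))
([-0.06, -0.142, -0.001], np.float64(0.018))
([-0.064, -0.141, 0.0], np.float64(0.018))
([-0.068, -0.139, 0.0], np.float64(0.018))
([-0.072, -0.137, -0.0], np.float64(0.018))
([-0.076, -0.135, -0.0], np.float64(0.018))
```

>>> {"fn": "jog_arm", "kwargs": {"increments": [{"claw": 1,"translation": [-0.029,-0.152,0],"yaw": 0.018},{"claw": 1,"translation": [-0.032,-0.151,0],"yaw": 0.018},{"claw": 1,"translation": [-0.037,-0.151,0],"yaw": 0.018},{"claw": 1,"translation": [-0.041,-0.149,0],"yaw": 0.018},{"claw": 1,"translation": [-0.044,-0.148,0],"yaw": 0.018},{"claw": 1,"translation": [-0.049,-0.147,0],"yaw": 0.018},{"claw": 1,"translation": [-0.053,-0.145,0],"yaw": 0.018},{"claw": 1,"translation": [-0.057,-0.145,0],"yaw": 0.018},{"claw": 1,"translation": [-0.06,-0.142,0],"yaw": 0.018},{"claw": 1,"translation": [-0.064,-0.141,0],"yaw": 0.018}]}}

```text
clock: 30.95
tcp_pos: [0.6254, -0.1726, 0.1199]
eef_rot: [[-0.833, 0.554, -0.0], [0.554, 0.833, 0.0], [0.0, -0.0, -1.0]]
ft_force: [0.3, 0.1, -1.0]
finger_gap: 0.049
finger_force: 62.5
```

>>> {"fn": "jog_arm", "kwargs": {"increments": [{"claw": 1,"translation": [-0.068,-0.139,0],"yaw": 0.018},{"claw": 1,"translation": [-0.072,-0.137,0],"yaw": 0.018},{"claw": 1,"translation": [-0.076,-0.135,0],"yaw": 0.018},{"claw": 1,"translation": [0,0,0],"yaw": 0},{"claw": 1,"translation": [0,0,0],"yaw": 0},{"claw": 1,"translation": [0,0,0],"yaw": 0},{"claw": 1,"translation": [0,0,0],"yaw": 0},{"claw": 1,"translation": [0,0,0],"yaw": 0},{"claw": 1,"translation": [0,0,0],"yaw": 0},{"claw": 1,"translation": [0,0,0],"yaw": 0}]}}

```text
clock: 32.2
tcp_pos: [0.6106, -0.2865, 0.12]
eef_rot: [[-0.786, 0.619, -0.0], [0.619, 0.786, 0.0], [0.0, -0.0, -1.0]]
ft_force: [1.3, -0.3, -1.4]
finger_gap: 0.0486
finger_force: 62.5
```

```bash
python3 - <<'E'
from h import *
d=grab("wrist"); s=robot.sense();p=s["tcp_pos"]; cv2.imwrite("pics/w14.png",d["image"][:,:,::-1]); print(p,s["finger_gap"],s["finger_force"])
ring(d,(p[0],p[1],p[2]+.0116),p[2]+.0116)
go(.6104,-.2865,.036,.9,rows=5)
E
```

```text
[ 0.61063462 -0.28649098  0.12002881] 0.048485374551105576 62.521421536803246
ring px [317.4 262.4] pred [318.5 264.8] world [ 0.6093 -0.2861  0.1316] diam mm 49.2
  hole [317.8 263.1] [ 0.6098 -0.2862  0.1316]
n 5 dyaw -0.004 q6 -1.43 end [ 0.6103 -0.2865  0.036 ] 0.904
([0.0, -0.0, 0.067], np.float64(0.0))
([0.0, -0.0, 0.067], np.float64(0.0))
([0.0, -0.0, 0.068], np.float64(0.0))
([0.001, -0.0, 0.067], np.float64(0.0))
([-0.0, -0.001, 0.067], np.float64(0.0))
```

>>> {"fn": "jog_arm", "kwargs": {"increments": [{"claw": 1,"translation": [-0.002,0,0.06],"yaw": 0},{"claw": 1,"translation": [0,0,0.06],"yaw": 0},{"claw": 1,"translation": [0,0,0.06],"yaw": 0},{"claw": 1,"translation": [0,0,0.06],"yaw": 0},{"claw": 1,"translation": [0,0,0.06],"yaw": 0},{"claw": 1,"translation": [0,0,0.032],"yaw": 0},{"claw": 1,"translation": [0,0,0],"yaw": 0},{"claw": 1,"translation": [0,0,0],"yaw": 0},{"claw": 1,"translation": [0,0,0],"yaw": 0},{"claw": 1,"translation": [0,0,0],"yaw": 0}]}}

```text
clock: 33.5
tcp_pos: [0.6112, -0.2869, 0.0374]
eef_rot: [[-0.785, 0.619, 0.0], [0.619, 0.785, -0.0], [-0.001, 0.0, -1.0]]
ft_force: [0.4, 0.0, -1.7]
finger_gap: 0.0488
finger_force: 62.5
```

>>> {"fn": "jog_arm", "kwargs": {"increments": [{"claw": 0,"translation": [0,0,0],"yaw": 0},{"claw": 0,"translation": [0,0,0],"yaw": 0},{"claw": 0,"translation": [0,0,0],"yaw": 0},{"claw": 0,"translation": [0,0,-0.1],"yaw": 0},{"claw": 0,"translation": [0,0,-0.2],"yaw": 0},{"claw": 0,"translation": [0,0,-0.2],"yaw": 0},{"claw": 0,"translation": [0,0,-0.16],"yaw": 0},{"claw": 0,"translation": [0,0,0],"yaw": 0},{"claw": 0,"translation": [0,0,0],"yaw": 0},{"claw": 0,"translation": [0,0,0],"yaw": 0}]}}

```text
clock: 34.75
tcp_pos: [0.6105, -0.2865, 0.2007]
eef_rot: [[-0.785, 0.619, -0.002], [0.619, 0.785, 0.001], [0.002, -0.0, -1.0]]
ft_force: [0.5, -0.1, -0.2]
finger_gap: 0.0853
finger_force: 0.0
```

```bash
python3 - <<'E'
from h import *
d=grab("wrist"); s=robot.sense();p=s["tcp_pos"]; cv2.imwrite("pics/w15.png",d["image"][:,:,::-1]); print(p)
ring(d,(.6104,-.2865,.046),.046)
ring(d,(.6104,-.2865,.028),.028)
t=grab("top"); print([ (c.round(1),plane(t,c,.018)[0].round(3)) for c,st,_ in blobs((t["hsv"][...,1]<60)&(t["hsv"][...,2]>110),40,600) if c[0]<280 and 140<c[1]<260])
go(.49,.461,.2,1.6,rows=18,step=.19)
E
```

```text
[ 0.61054274 -0.28653179  0.20074961]
ring px [314.8 177.8] pred [318.1 182.7] world [ 0.6046 -0.286   0.046 ] diam mm 59.1
  hole [317.2 183.6] [ 0.6105 -0.2877  0.046 ]
  hole [318.2 207.4] [ 0.6303 -0.302   0.046 ]
ring px [314.8 177.8] pred [318.1 178.7] world [ 0.6076 -0.2886  0.028 ] diam mm 62.7
  hole [317.2 183.6] [ 0.6139 -0.2904  0.028 ]
  hole [318.2 207.4] [ 0.6349 -0.3056  0.028 ]
[(array([236.7, 190.8]), array([0.574, 0.253, 0.018])), (array([172.9, 215.5]), array([0.491, 0.459, 0.018])), (array([216.8, 222.8]), array([0.468, 0.315, 0.018]))]
n 18 dyaw 0.697 q6 -1.43 end [0.4899 0.461  0.1999] 1.605
([0.124, 0.114, 0.0], np.float64(-0.026))
([0.119, 0.119, 0.0], np.float64(-0.026))
([0.115, 0.123, 0.001], np.float64(-0.026))
([0.11, 0.127, -0.0], np.float64(-0.026))
([0.104, 0.132, 0.0], np.float64(-0.026))
([0.1, 0.136, 0.0], np.float64(-0.026))
([0.094, 0.139, 0.0], np.float64(-0.026))
([0.088, 0.143, 0.001], np.float64(-0.026))
([0.083, 0.147, -0.0], np.float64(-0.026))
([0.077, 0.149, 0.0], np.float64(-0.026))
([0.072, 0.153, 0.0], np.float64(-0.026))
([0.065, 0.155, 0.0], np.float64(-0.026))
([0.059, 0.158, 0.001], np.float64(-0.026))
([0.053, 0.159, -0.0], np.float64(-0.026))
([0.047, 0.162, 0.0], np.float64(-0.026))
([0.04, 0.163, 0.0], np.float64(-0.026))
([0.034, 0.165, 0.0], np.float64(-0.026))
([0.028, 0.166, 0.001], np.float64(-0.026))
```

```bash
python3 - <<'E'
from h import *
go(.491,.460,.14,0.3,rows=19,step=.19)
E
```

```text
n 19 dyaw -0.603 q6 -1.43 end [0.4911 0.4599 0.1399] 0.305
([0.117, 0.108, 0.013], np.float64(0.021))
([0.12, 0.104, 0.013], np.float64(0.021))
([0.124, 0.1, 0.012], np.float64(0.021))
([0.127, 0.097, 0.013], np.float64(0.021))
([0.129, 0.092, 0.013], np.float64(0.021))
([0.133, 0.088, 0.013], np.float64(0.021))
([0.135, 0.084, 0.013], np.float64(0.021))
([0.138, 0.08, 0.013], np.float64(0.021))
([0.14, 0.075, 0.012], np.float64(0.021))
([0.143, 0.071, 0.013], np.float64(0.021))
([0.145, 0.066, 0.013], np.float64(0.021))
([0.146, 0.062, 0.013], np.float64(0.021))
([0.149, 0.057, 0.013], np.float64(0.021))
([0.15, 0.052, 0.013], np.float64(0.021))
([0.152, 0.048, 0.012], np.float64(0.021))
([0.154, 0.043, 0.013], np.float64(0.021))
([0.154, 0.037, 0.013], np.float64(0.021))
([0.156, 0.034, 0.013], np.float64(0.021))
([0.156, 0.028, 0.013], np.float64(0.021))
```

>>> {"fn": "jog_arm", "kwargs": {"increments": [{"claw": 0,"translation": [0.117,0.108,0.013],"yaw": 0.021},{"claw": 0,"translation": [0.12,0.104,0.013],"yaw": 0.021},{"claw": 0,"translation": [0.124,0.1,0.012],"yaw": 0.021},{"claw": 0,"translation": [0.127,0.097,0.013],"yaw": 0.021},{"claw": 0,"translation": [0.129,0.092,0.013],"yaw": 0.021},{"claw": 0,"translation": [0.133,0.088,0.013],"yaw": 0.021},{"claw": 0,"translation": [0.135,0.084,0.013],"yaw": 0.021},{"claw": 0,"translation": [0.138,0.08,0.013],"yaw": 0.021},{"claw": 0,"translation": [0.14,0.075,0.012],"yaw": 0.021},{"claw": 0,"translation": [0.143,0.071,0.013],"yaw": 0.021}]}}

```text
clock: 36.1
tcp_pos: [0.5476, 0.1074, 0.1695]
eef_rot: [[-0.554, 0.832, -0.001], [0.832, 0.554, -0.0], [0.0, -0.001, -1.0]]
ft_force: [-0.6, -0.2, 0.5]
finger_gap: 0.0857
finger_force: 0.0
```

>>> {"fn": "jog_arm", "kwargs": {"increments": [{"claw": 0,"translation": [0.145,0.066,0.013],"yaw": 0.021},{"claw": 0,"translation": [0.146,0.062,0.013],"yaw": 0.021},{"claw": 0,"translation": [0.149,0.057,0.013],"yaw": 0.021},{"claw": 0,"translation": [0.15,0.052,0.013],"yaw": 0.021},{"claw": 0,"translation": [0.152,0.048,0.012],"yaw": 0.021},{"claw": 0,"translation": [0.154,0.043,0.013],"yaw": 0.021},{"claw": 0,"translation": [0.154,0.037,0.013],"yaw": 0.021},{"claw": 0,"translation": [0.156,0.034,0.013],"yaw": 0.021},{"claw": 0,"translation": [0.156,0.028,0.013],"yaw": 0.021},{"claw": 0,"translation": [0,0,0],"yaw": 0}]}}

```text
clock: 37.35
tcp_pos: [0.4904, 0.462, 0.1399]
eef_rot: [[-0.302, 0.953, -0.001], [0.953, 0.302, -0.0], [0.0, -0.001, -1.0]]
ft_force: [0.2, 0.6, -0.9]
finger_gap: 0.0853
finger_force: 0.0
```

```bash
python3 - <<'E'
from h import *
import pickle
d=grab("wrist"); s=robot.sense();p=s["tcp_pos"]; pickle.dump(d,open("w16.pkl","wb")); cv2.imwrite("pics/w16.png",d["image"][:,:,::-1]); print(p)
w=ring(d,(.491,.460,.018))
if w is not None: go(w[0],w[1],.005,.3,rows=6)
E
```

```text
[0.49078873 0.46048643 0.14009997]
ring px [317.7 192.1] pred [317.9 193.1] world [0.4906 0.4608 0.018 ] diam mm 38.1
  hole [317.7 192.5] [0.4907 0.4604 0.018 ]
n 6 dyaw -0.007 q6 0.36 end [0.4907 0.4607 0.0051] 0.298
([0.0, -0.0, 0.09], np.float64(0.001))
([0.0, -0.0, 0.09], np.float64(0.001))
([0.001, -0.0, 0.09], np.float64(0.001))
([-0.0, -0.0, 0.09], np.float64(0.001))
([0.0, -0.0, 0.09], np.float64(0.001))
([0.0, -0.0, 0.09], np.float64(0.001))
```

>>> {"fn": "jog_arm", "kwargs": {"increments": [{"claw": 0,"translation": [0,0,0.12],"yaw": 0},{"claw": 0,"translation": [0,0,0.12],"yaw": 0},{"claw": 0.2,"translation": [0,0,0.12],"yaw": 0},{"claw": 0.2,"translation": [0,0,0.1],"yaw": 0},{"claw": 0.2,"translation": [0,0,0.05],"yaw": 0},{"claw": 0.2,"translation": [0,0,0.03],"yaw": 0},{"claw": 0.2,"translation": [0,0,0],"yaw": 0},{"claw": 1,"translation": [0,0,0],"yaw": 0},{"claw": 1,"translation": [0,0,0],"yaw": 0},{"claw": 1,"translation": [0,0,0],"yaw": 0}]}}

```text
clock: 38.65
tcp_pos: [0.4919, 0.46, 0.0072]
eef_rot: [[-0.3, 0.954, 0.001], [0.954, 0.3, 0.001], [0.0, 0.001, -1.0]]
ft_force: [-1.5, -1.5, 9.4]
finger_gap: 0.0369
finger_force: 59.8
```

>>> {"fn": "jog_arm", "kwargs": {"increments": [{"claw": 1,"translation": [0,0,0],"yaw": 0},{"claw": 1,"translation": [0,0,-0.08],"yaw": 0},{"claw": 1,"translation": [0,0,-0.12],"yaw": 0},{"claw": 1,"translation": [0,0,-0.12],"yaw": 0},{"claw": 1,"translation": [0,0,-0.12],"yaw": 0},{"claw": 1,"translation": [0,0,-0.1],"yaw": 0},{"claw": 1,"translation": [0,0,0],"yaw": 0},{"claw": 1,"translation": [0,0,0],"yaw": 0},{"claw": 1,"translation": [0,0,0],"yaw": 0},{"claw": 1,"translation": [0,0,0],"yaw": 0}]}}

```text
clock: 39.9
tcp_pos: [0.4912, 0.4595, 0.1403]
eef_rot: [[-0.3, 0.954, -0.001], [0.954, 0.3, -0.001], [-0.0, -0.001, -1.0]]
ft_force: [0.5, 0.0, -0.1]
finger_gap: 0.0367
finger_force: 60.5
```

```bash
python3 - <<'E'
from h import *
d=grab("wrist"); s=robot.sense();p=s["tcp_pos"]; cv2.imwrite("pics/w17.png",d["image"][:,:,::-1]); print(p,s["finger_gap"],s["finger_force"])
ring(d,(p[0],p[1],p[2]+.012),p[2]+.012)
go(.6104,-.2865,.14,.0,rows=19)
E
```

```text
[0.49130638 0.45952658 0.14045822] 0.03703552230725804 60.49567877780646
ring px [316.  261.6] pred [318.2 264.9] world [0.4898 0.4608 0.1525] diam mm 38.5
  hole [317.2 260.9] [0.4902 0.4614 0.1525]
n 19 dyaw -0.305 q6 0.36 end [ 0.6103 -0.2866  0.14  ] -0.008
([-0.157, -0.023, 0.0], np.float64(0.011))
([-0.158, -0.021, 0.0], np.float64(0.011))
([-0.158, -0.018, 0.0], np.float64(0.011))
([-0.158, -0.015, 0.0], np.float64(0.011))
([-0.159, -0.013, 0.0], np.float64(0.011))
([-0.159, -0.01, 0.001], np.float64(0.011))
([-0.158, -0.008, -0.0], np.float64(0.011))
([-0.159, -0.005, -0.0], np.float64(0.011))
([-0.159, -0.002, -0.0], np.float64(0.011))
([-0.16, 0.0, -0.0], np.float64(0.011))
([-0.159, 0.003, 0.0], np.float64(0.011))
([-0.159, 0.005, 0.0], np.float64(0.011))
([-0.158, 0.009, 0.0], np.float64(0.011))
([-0.159, 0.01, 0.0], np.float64(0.011))
([-0.159, 0.014, 0.0], np.float64(0.011))
([-0.158, 0.016, 0.001], np.float64(0.011))
([-0.158, 0.018, -0.0], np.float64(0.011))
([-0.157, 0.022, -0.0], np.float64(0.011))
([-0.158, 0.023, -0.0], np.float64(0.011))
```

>>> {"fn": "jog_arm", "kwargs": {"increments": [{"claw": 1,"translation": [-0.157,-0.023,0],"yaw": 0.011},{"claw": 1,"translation": [-0.158,-0.021,0],"yaw": 0.011},{"claw": 1,"translation": [-0.158,-0.018,0],"yaw": 0.011},{"claw": 1,"translation": [-0.158,-0.015,0],"yaw": 0.011},{"claw": 1,"translation": [-0.159,-0.013,0],"yaw": 0.011},{"claw": 1,"translation": [-0.159,-0.01,0],"yaw": 0.011},{"claw": 1,"translation": [-0.158,-0.008,0],"yaw": 0.011},{"claw": 1,"translation": [-0.159,-0.005,0],"yaw": 0.011},{"claw": 1,"translation": [-0.159,-0.002,0],"yaw": 0.011},{"claw": 1,"translation": [-0.16,0,0],"yaw": 0.011}]}}

```text
clock: 41.2
tcp_pos: [0.5543, 0.0657, 0.1409]
eef_rot: [[-0.139, 0.99, -0.0], [0.99, 0.139, 0.0], [0.0, -0.0, -1.0]]
ft_force: [1.3, 0.3, -0.3]
finger_gap: 0.0366
finger_force: 60.5
```

>>> {"fn": "jog_arm", "kwargs": {"increments": [{"claw": 1,"translation": [-0.159,0.003,0],"yaw": 0.011},{"claw": 1,"translation": [-0.159,0.005,0],"yaw": 0.011},{"claw": 1,"translation": [-0.158,0.009,0],"yaw": 0.011},{"claw": 1,"translation": [-0.159,0.01,0],"yaw": 0.011},{"claw": 1,"translation": [-0.159,0.014,0],"yaw": 0.011},{"claw": 1,"translation": [-0.158,0.016,0],"yaw": 0.011},{"claw": 1,"translation": [-0.158,0.018,0],"yaw": 0.011},{"claw": 1,"translation": [-0.157,0.022,0],"yaw": 0.011},{"claw": 1,"translation": [-0.158,0.023,0],"yaw": 0.011},{"claw": 1,"translation": [0,0,0],"yaw": 0}]}}

```text
clock: 42.45
tcp_pos: [0.6106, -0.2891, 0.1405]
eef_rot: [[0.011, 1.0, 0.0], [1.0, -0.011, -0.001], [-0.001, 0.0, -1.0]]
ft_force: [-0.1, -0.2, -0.4]
finger_gap: 0.0368
finger_force: 60.5
```

>>> {"fn": "jog_arm", "kwargs": {"increments": [{"claw": 1,"translation": [0,0,0],"yaw": 0},{"claw": 1,"translation": [0,0,0],"yaw": 0},{"claw": 1,"translation": [0,0,0],"yaw": 0},{"claw": 1,"translation": [0,0,0],"yaw": 0},{"claw": 1,"translation": [0,0,0],"yaw": 0},{"claw": 1,"translation": [0,0,0],"yaw": 0},{"claw": 1,"translation": [0,0,0],"yaw": 0},{"claw": 1,"translation": [0,0,0],"yaw": 0},{"claw": 1,"translation": [0,0,0],"yaw": 0},{"claw": 1,"translation": [0,0,0],"yaw": 0}]}}

```text
clock: 43.7
tcp_pos: [0.6105, -0.2864, 0.141]
eef_rot: [[0.008, 1.0, -0.0], [1.0, -0.008, 0.0], [0.0, -0.0, -1.0]]
ft_force: [0.5, -0.0, 0.1]
finger_gap: 0.0368
finger_force: 60.5
```

```bash
python3 - <<'E'
from h import *
d=grab("wrist"); s=robot.sense();p=s["tcp_pos"]; cv2.imwrite("pics/w18.png",d["image"][:,:,::-1]); print(p,s["finger_gap"],s["finger_force"])
ring(d,(p[0],p[1],p[2]+.011),p[2]+.011)
go(.6104,-.2875,.056,0,rows=5)
E
```

```text
[ 0.61047795 -0.28643464  0.14099463] 0.036731268780250695 60.5186534486711
ring px [317.7 259.7] pred [317.6 263.6] world [ 0.6105 -0.2844  0.152 ] diam mm 37.5
  hole [317.3 261.1] [ 0.6104 -0.2851  0.152 ]
n 5 dyaw 0.009 q6 -0.52 end [ 0.6105 -0.2874  0.056 ] -0.001
([-0.001, -0.0, 0.068], np.float64(-0.001))
([-0.001, -0.0, 0.068], np.float64(-0.001))
([-0.001, -0.0, 0.068], np.float64(-0.001))
([-0.0, -0.0, 0.068], np.float64(-0.001))
([-0.001, -0.0, 0.068], np.float64(-0.001))
```

>>> {"fn": "jog_arm", "kwargs": {"increments": [{"claw": 1,"translation": [-0.005,0,0.06],"yaw": 0},{"claw": 1,"translation": [0,0,0.06],"yaw": 0},{"claw": 1,"translation": [0,0,0.06],"yaw": 0},{"claw": 1,"translation": [0,0,0.06],"yaw": 0},{"claw": 1,"translation": [0,0,0.06],"yaw": 0},{"claw": 1,"translation": [0,0,0.04],"yaw": 0},{"claw": 1,"translation": [0,0,0],"yaw": 0},{"claw": 1,"translation": [0,0,0],"yaw": 0},{"claw": 1,"translation": [0,0,0],"yaw": 0},{"claw": 1,"translation": [0,0,0],"yaw": 0}]}}

```text
clock: 45.0
tcp_pos: [0.6107, -0.2878, 0.0565]
eef_rot: [[0.008, 1.0, 0.001], [1.0, -0.008, -0.0], [-0.0, 0.001, -1.0]]
ft_force: [0.4, 0.4, -0.0]
finger_gap: 0.0368
finger_force: 60.5
```

>>> {"fn": "jog_arm", "kwargs": {"increments": [{"claw": 0,"translation": [0,0,0],"yaw": 0},{"claw": 0,"translation": [0,0,0],"yaw": 0},{"claw": 0,"translation": [0,0,0],"yaw": 0},{"claw": 0,"translation": [0,0,-0.1],"yaw": 0},{"claw": 0,"translation": [0,0,-0.2],"yaw": 0},{"claw": 0,"translation": [0,0,-0.2],"yaw": 0},{"claw": 0,"translation": [0,0,-0.08],"yaw": 0},{"claw": 0,"translation": [0,0,0],"yaw": 0},{"claw": 0,"translation": [0,0,0],"yaw": 0},{"claw": 0,"translation": [0,0,0],"yaw": 0}]}}

```text
clock: 46.25
tcp_pos: [0.6099, -0.2874, 0.1995]
eef_rot: [[0.008, 1.0, -0.002], [1.0, -0.008, 0.001], [0.001, -0.002, -1.0]]
ft_force: [0.3, -0.2, -1.1]
finger_gap: 0.0858
finger_force: 0.0
```

```bash
python3 - <<'E'
from h import *
d=grab("wrist"); s=robot.sense();p=s["tcp_pos"]; cv2.imwrite("pics/w19.png",d["image"][:,:,::-1]); print(p)
ring(d,(.6104,-.2865,.064),.064)
sc=grab("scene"); cv2.imwrite("pics/s2.png",cv2.resize(sc["image"][80:340,170:490,::-1],None,fx=2.4,fy=2.2))
t=grab("top"); print([ (c.round(1),plane(t,c,.01)[0].round(3)) for c,st,_ in blobs((t["hsv"][...,1]<60)&(t["hsv"][...,2]>110),40,600) if c[0]<280 and 140<c[1]<260])
go(.571,.305,.14,0,rows=15)
E
```

```text
[ 0.61003259 -0.28743755  0.19977075]
ring px [316.1 178.9] pred [318.5 186.1] world [ 0.6083 -0.2798  0.064 ] diam mm 54.8
  hole [318.2 187. ] [ 0.6102 -0.2873  0.064 ]
  hole [316.6 173.1] [ 0.6089 -0.2743  0.064 ]
  hole [314.  166.2] [ 0.6065 -0.2681  0.064 ]
[(array([236.6, 190.9]), array([0.575, 0.255, 0.01 ]))]
n 15 dyaw 0.008 q6 -0.52 end [0.571 0.305 0.14 ] -0.008
([0.158, -0.012, 0.016], np.float64(-0.0))
([0.158, -0.012, 0.016], np.float64(-0.0))
([0.158, -0.011, 0.016], np.float64(-0.0))
([0.158, -0.012, 0.016], np.float64(-0.0))
([0.158, -0.012, 0.016], np.float64(-0.0))
([0.158, -0.012, 0.016], np.float64(-0.0))
([0.157, -0.012, 0.016], np.float64(-0.0))
([0.158, -0.011, 0.016], np.float64(-0.0))
([0.158, -0.012, 0.016], np.float64(-0.0))
([0.158, -0.012, 0.017], np.float64(-0.0))
([0.158, -0.012, 0.016], np.float64(-0.0))
([0.158, -0.012, 0.016], np.float64(-0.0))
([0.158, -0.012, 0.016], np.float64(-0.0))
([0.158, -0.011, 0.016], np.float64(-0.0))
([0.158, -0.012, 0.016], np.float64(-0.0))
```

View pics/s2.png

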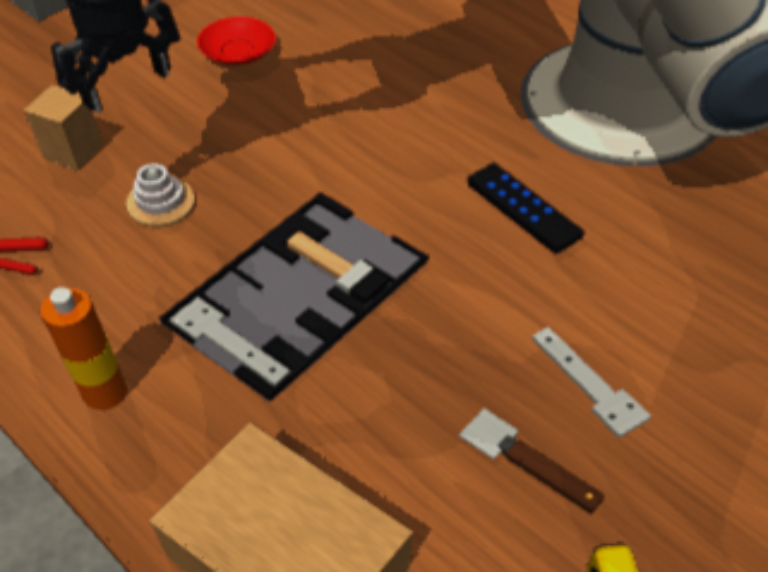

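All three collars are stacked on the stand at (158,185). The brush and first bracket lie in the tray. The knife is at (530,460). The second bracket, near (590,380), looks shifted toward the robot, so I will re-measure it from the wrist.

>>> {"fn": "jog_arm", "kwargs": {"increments": [{"claw": 0.3,"translation": [0.158,-0.012,0],"yaw": 0},{"claw": 0.3,"translation": [0.158,-0.012,0],"yaw": 0},{"claw": 0.3,"translation": [0.158,-0.012,0],"yaw": 0},{"claw": 0.3,"translation": [0.158,-0.012,0],"yaw": 0},{"claw": 0.3,"translation": [0.158,-0.012,0],"yaw": 0},{"claw": 0.3,"translation": [0.158,-0.012,0],"yaw": 0},{"claw": 0.3,"translation": [0.158,-0.012,0],"yaw": 0},{"claw": 0.3,"translation": [0.158,-0.012,0],"yaw": 0},{"claw": 0.3,"translation": [0.158,-0.012,0.016],"yaw": 0},{"claw": 0.3,"translation": [0.158,-0.012,0.016],"yaw": 0}]}}

```text
clock: 47.65
tcp_pos: [0.5836, 0.1088, 0.1927]
eef_rot: [[0.009, 1.0, -0.0], [1.0, -0.009, 0.0], [0.0, -0.0, -1.0]]
ft_force: [-0.6, -0.2, 0.1]
finger_gap: 0.0597
finger_force: 0.0
```

>>> {"fn": "jog_arm", "kwargs": {"increments": [{"claw": 0.3,"translation": [0.158,-0.012,0.016],"yaw": 0},{"claw": 0.3,"translation": [0.158,-0.012,0.016],"yaw": 0},{"claw": 0.3,"translation": [0.158,-0.012,0.016],"yaw": 0},{"claw": 0.3,"translation": [0.158,-0.012,0.016],"yaw": 0},{"claw": 0.3,"translation": [0.158,-0.012,0.016],"yaw": 0},{"claw": 0.3,"translation": [0,0,0],"yaw": 0},{"claw": 0.3,"translation": [0,0,0],"yaw": 0},{"claw": 0.3,"translation": [0,0,0],"yaw": 0},{"claw": 0.3,"translation": [0,0,0],"yaw": 0},{"claw": 0.3,"translation": [0,0,0],"yaw": 0}]}}

```text
clock: 48.9
tcp_pos: [0.5707, 0.3047, 0.1731]
eef_rot: [[0.009, 1.0, 0.0], [1.0, -0.009, 0.0], [0.0, 0.0, -1.0]]
ft_force: [0.1, 0.3, -1.0]
finger_gap: 0.0595
finger_force: 0.0
```

```bash
python3 - <<'E'
from h import *
import pickle
d=grab("wrist"); s=robot.sense();p=s["tcp_pos"]; pickle.dump(d,open("w20.pkl","wb")); cv2.imwrite("pics/w20.png",d["image"][:,:,::-1]); print(p,s["clock"])
for c,st,_ in blobs(hullmask(d,"white"),150): print(c.round(),st.tolist(),plane(d,c,.008)[0].round(3))
print("pred knife",project(d,[(.571,.305,.016),(.573,.253,.01)]).round(), d["hsv"][180:230:10,318].tolist(), d["hsv"][30,30])
E
```

```text
[0.57064281 0.30483662 0.17314829] 48.95
[193. 184.] [172, 122, 48, 150, 4088] [0.443 0.302 0.008]
[322. 225.] [299, 201, 47, 46, 1659] [0.575 0.256 0.008]
[  5. 386.] [0, 368, 15, 32, 284] [0.124 0.012 0.008]
pred knife [[318. 181.]
 [320. 229.]] [[12, 155, 145], [12, 155, 140], [13, 15, 118], [18, 19, 137], [24, 16, 228]] [ 15 138 201]
```

View pics/w20.png

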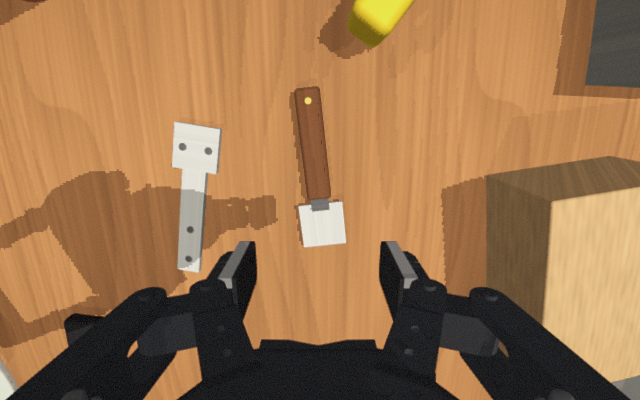

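The knife's butt is at (307,88) and its blade end at (324,246). The bracket's head is at (196,147) and its stem end at (189,268). The tape is at (380,15), clear of the grip point.

```bash
cat >> h.py <<'E'
def knife(d,P):
    h=d["hsv"].astype(int); b=near(blobs(hullmask(d,"white"),150),project(d,P)[0],60)
    c=max(cv2.findContours(b[2].astype(np.uint8),0,1)[0],key=len).reshape(-1,2)
    m=np.uint8((h[...,2]<165)&(h[...,1]>145)&(h[...,0]<14)); m=cv2.morphologyEx(m,cv2.MORPH_OPEN,np.ones((5,5)))
    k=near(blobs(m,300),b[0],130); kc=max(cv2.findContours(k[2].astype(np.uint8),0,1)[0],key=len).reshape(-1,2)
    r=cv2.minAreaRect((plane(d,c,.010)[:,:2]*1000).astype(np.float32)); bl=np.array(r[0])/1000
    rk=cv2.minAreaRect((plane(d,kc,.016)[:,:2]*1000).astype(np.float32)); hc=np.array(rk[0])/1000
    u=bl-hc; u/=np.linalg.norm(u); tip=((plane(d,c,.010)[:,:2]-bl)@u).max()*u+bl; butt=((plane(d,kc,.016)[:,:2]-bl)@u).min()*u+bl
    o=(tip+butt)/2; print("blade",bl.round(4),np.round(r[1],1),"handle",hc.round(4),np.round(rk[1],1),"len",np.linalg.norm(tip-butt).round(4),"origin",o.round(4),"tip-80",(tip-.08*u).round(4),"head ang",np.arctan2(u[1],u[0]).round(3))
    return o,np.arctan2(u[1],u[0])
E
python3 - <<'E'
from h import *
import pickle
d=pickle.load(open("w20.pkl","rb"))
o,a=knife(d,(.573,.256,.01)); bracket(d,(.443,.302,.008),tol=80)
e=go(o[0],o[1],.10,a+np.pi/2,rows=4)
go(o[0],o[1],.006,a+np.pi/2,rows=5,s=e)
E
```

```text
blade [0.5749 0.2577] [44.7 46.1] handle [0.5653 0.3483] [24.1 88.3] len 0.1583 origin [0.569  0.3135] tip-80 [0.5689 0.3143] head ang -1.465
bracket origin [0.4399 0.282 ] size [160.1  45.3] head angle 1.396 com off 0.0198 px [193. 184.]
n 4 dyaw 0.114 q6 0.41 end [0.5691 0.3135 0.0999] 0.105
([0.009, -0.002, 0.073], np.float64(-0.019))
([0.008, -0.001, 0.073], np.float64(-0.019))
([0.009, -0.001, 0.073], np.float64(-0.019))
([0.009, -0.001, 0.074], np.float64(-0.019))
n 5 dyaw 0.000 q6 0.41 end [0.5691 0.3135 0.0059] 0.105
([-0.0, -0.0, 0.075], np.float64(-0.0))
([-0.0, -0.0, 0.075], np.float64(-0.0))
([-0.0, -0.0, 0.075], np.float64(-0.0))
([-0.0, -0.0, 0.075], np.float64(-0.0))
([-0.0, -0.0, 0.076], np.float64(-0.0))
```

>>> {"fn": "jog_arm", "kwargs": {"increments": [{"claw": 0.3,"translation": [0.009,-0.002,0.073],"yaw": -0.019},{"claw": 0.3,"translation": [0.009,-0.001,0.073],"yaw": -0.019},{"claw": 0.3,"translation": [0.009,-0.001,0.073],"yaw": -0.019},{"claw": 0.3,"translation": [0.009,-0.001,0.073],"yaw": -0.019},{"claw": 0.3,"translation": [0,0,0.1],"yaw": 0},{"claw": 0.3,"translation": [0,0,0.1],"yaw": 0},{"claw": 0.3,"translation": [0,0,0.1],"yaw": 0},{"claw": 0.3,"translation": [0,0,0.05],"yaw": 0},{"claw": 0.3,"translation": [0,0,0.026],"yaw": 0},{"claw": 0.3,"translation": [0,0,0],"yaw": 0}], "newtons": 80}}

```text
clock: 50.2
tcp_pos: [0.5691, 0.3142, 0.0061]
eef_rot: [[-0.106, 0.994, 0.0], [0.994, 0.106, 0.0], [0.0, 0.0, -1.0]]
ft_force: [-0.8, 0.1, -0.3]
finger_gap: 0.0596
finger_force: 0.0
```

>>> {"fn": "jog_arm", "kwargs": {"increments": [{"claw": 1,"translation": [0,0,0],"yaw": 0},{"claw": 1,"translation": [0,0,0],"yaw": 0},{"claw": 1,"translation": [0,0,0],"yaw": 0},{"claw": 1,"translation": [0,0,0],"yaw": 0},{"claw": 1,"translation": [0,0,-0.08],"yaw": 0},{"claw": 1,"translation": [0,0,-0.1],"yaw": 0},{"claw": 1,"translation": [0,0,-0.1],"yaw": 0},{"claw": 1,"translation": [0,0,-0.12],"yaw": 0},{"claw": 1,"translation": [0,0,0],"yaw": 0},{"claw": 1,"translation": [0,0,0],"yaw": 0}]}}

```text
clock: 51.45
tcp_pos: [0.5688, 0.314, 0.1063]
eef_rot: [[-0.105, 0.994, 0.0], [0.994, 0.105, 0.0], [0.0, 0.0, -1.0]]
ft_force: [-0.6, -0.2, -1.8]
finger_gap: 0.0217
finger_force: 78.9
```

```bash
python3 - <<'E'
from h import *
s=robot.sense();p=s["tcp_pos"]; print(p,s["finger_gap"],s["finger_force"],s["ft_force"])
e=go(*POCK["knife"],.105,rows=9)
R=e
go(*POCK["knife"],.105,TA-np.pi/2-np.pi,sym=False,s=e)
E
```

```text
[0.56880988 0.31403882 0.10633357] 0.02170753249249694 78.86374711990356 [-0.62834231 -0.1708577  -1.75068243]
n 9 dyaw 0.000 q6 0.31 end [ 0.4715 -0.0565  0.1051] 0.105
([-0.159, -0.06, 0.001], 0.0)
([-0.159, -0.061, 0.0], 0.0)
([-0.16, -0.06, 0.001], 0.0)
([-0.159, -0.06, 0.0], 0.0)
([-0.159, -0.061, 0.001], 0.0)
([-0.159, -0.06, 0.001], 0.0)
([-0.159, -0.06, 0.0], 0.0)
([-0.16, -0.06, 0.001], 0.0)
([-0.159, -0.061, 0.0], 0.0)
n 20 dyaw 3.139 q6 0.31 end [ 0.4715 -0.0565  0.1051] 3.255
([0.0, 0.0, 0.0], np.float64(-0.105))
([0.0, 0.0, 0.0], np.float64(-0.105))
([0.0, 0.0, 0.0], np.float64(-0.105))
([0.0, 0.0, 0.0], np.float64(-0.105))
([0.0, 0.0, 0.0], np.float64(-0.105))
([-0.0, 0.0, 0.0], np.float64(-0.105))
([-0.0, 0.0, 0.0], np.float64(-0.105))
([-0.0, 0.0, 0.0], np.float64(-0.105))
([-0.0, 0.0, 0.0], np.float64(-0.105))
([-0.0, 0.0, 0.0], np.float64(-0.105))
([-0.0, 0.0, 0.0], np.float64(-0.105))
([-0.0, 0.0, 0.0], np.float64(-0.105))
([-0.0, 0.0, 0.0], np.float64(-0.105))
([-0.0, 0.0, 0.0], np.float64(-0.105))
([-0.0, 0.0, 0.0], np.float64(-0.105))
([-0.0, -0.0, 0.0], np.float64(-0.105))
([-0.0, -0.0, 0.0], np.float64(-0.105))
([-0.0, -0.0, 0.0], np.float64(-0.105))
([-0.0, -0.0, 0.0], np.float64(-0.105))
([-0.0, -0.0, 0.0], np.float64(-0.105))
```

>>> {"fn": "jog_arm", "kwargs": {"increments": [{"claw": 1,"translation": [-0.159,-0.06,0],"yaw": 0},{"claw": 1,"translation": [-0.159,-0.061,0],"yaw": 0},{"claw": 1,"translation": [-0.16,-0.06,0],"yaw": 0},{"claw": 1,"translation": [-0.159,-0.06,0],"yaw": 0},{"claw": 1,"translation": [-0.159,-0.061,0],"yaw": 0},{"claw": 1,"translation": [-0.159,-0.06,0],"yaw": 0},{"claw": 1,"translation": [-0.159,-0.06,0],"yaw": 0},{"claw": 1,"translation": [-0.16,-0.06,0],"yaw": 0},{"claw": 1,"translation": [-0.159,-0.061,0],"yaw": 0},{"claw": 1,"translation": [0,0,0],"yaw": 0}]}}

```text
clock: 52.7
tcp_pos: [0.4706, -0.0584, 0.1055]
eef_rot: [[-0.102, 0.995, -0.002], [0.995, 0.102, 0.0], [0.0, -0.002, -1.0]]
ft_force: [1.1, 0.4, -0.7]
finger_gap: 0.0211
finger_force: 78.9
```

>>> {"fn": "jog_arm", "kwargs": {"increments": [{"claw": 1,"translation": [0,0,0],"yaw": 0.105},{"claw": 1,"translation": [0,0,0],"yaw": 0.105},{"claw": 1,"translation": [0,0,0],"yaw": 0.105},{"claw": 1,"translation": [0,0,0],"yaw": 0.105},{"claw": 1,"translation": [0,0,0],"yaw": 0.105},{"claw": 1,"translation": [0,0,0],"yaw": 0.105},{"claw": 1,"translation": [0,0,0],"yaw": 0.105},{"claw": 1,"translation": [0,0,0],"yaw": 0.105},{"claw": 1,"translation": [0,0,0],"yaw": 0.105},{"claw": 1,"translation": [0,0,0],"yaw": 0.105}]}}

```text
clock: 53.95
tcp_pos: [0.4714, -0.0557, 0.1056]
eef_rot: [[0.995, 0.097, -0.001], [0.097, -0.995, 0.0], [-0.001, -0.001, -1.0]]
ft_force: [0.3, -0.3, -1.2]
finger_gap: 0.0212
finger_force: 78.9
```

>>> {"fn": "jog_arm", "kwargs": {"increments": [{"claw": 1,"translation": [0,0,0],"yaw": 0.105},{"claw": 1,"translation": [0,0,0],"yaw": 0.105},{"claw": 1,"translation": [0,0,0],"yaw": 0.105},{"claw": 1,"translation": [0,0,0],"yaw": 0.105},{"claw": 1,"translation": [0,0,0],"yaw": 0.105},{"claw": 1,"translation": [0,0,0],"yaw": 0.105},{"claw": 1,"translation": [0,0,0],"yaw": 0.105},{"claw": 1,"translation": [0,0,0],"yaw": 0.105},{"claw": 1,"translation": [0,0,0],"yaw": 0.09},{"claw": 1,"translation": [0,0,0],"yaw": 0}]}}

```text
clock: 55.2
tcp_pos: [0.4715, -0.0558, 0.1057]
eef_rot: [[0.275, -0.962, -0.001], [-0.962, -0.275, 0.0], [-0.001, 0.001, -1.0]]
ft_force: [-0.7, -0.4, -1.1]
finger_gap: 0.0211
finger_force: 78.9
```

```bash
python3 - <<'E'
from h import *
d=grab("wrist"); s=robot.sense();p=s["tcp_pos"]; cv2.imwrite("pics/w21.png",d["image"][:,:,::-1]); print(p,s["finger_gap"],s["finger_force"],s["q"][5])
R=np.array(s["eef_rot"])
# head is on tool -x side; butt 80 mm toward +x: predict butt end & compare with brown pixels
bt=np.array(p)+R[:,0]*.080+[0,0,.0095]; print("butt pred",project(d,bt).round(), "tool x",R[:,0].round(3))
h=d["hsv"].astype(int); m=(h[...,2]<190)&(h[...,1]>145)&(h[...,0]<14); print("brown rows col318:",np.where(m[:,318])[0][[0,-1]], "row 150 cols",np.where(m[150,250:390])[0][[0,-1]]+250)
go(*POCK["knife"],.0115,TA-np.pi/2,rows=5)
E
```

```text
[ 0.47149962 -0.05589457  0.10569589] 0.021471387065677094 78.85172009468079 2.6170419072722146
butt pred [[317.  84.]] tool x [ 0.277 -0.961 -0.   ]
brown rows col318: [ 85 308] row 150 cols [291 388]
n 5 dyaw -0.178 q6 2.62 end [ 0.4716 -0.0564  0.0114] -3.041
([0.0, 0.0, 0.075], np.float64(0.024))
([0.001, 0.0, 0.076], np.float64(0.024))
([0.0, 0.0, 0.075], np.float64(0.024))
([0.001, 0.0, 0.075], np.float64(0.024))
([0.0, 0.0, 0.076], np.float64(0.024))
```

>>> {"fn": "jog_arm", "kwargs": {"increments": [{"claw": 1,"translation": [0,0,0],"yaw": 0.04},{"claw": 1,"translation": [0,0,0],"yaw": 0.04},{"claw": 1,"translation": [0,0,0],"yaw": 0.039},{"claw": 1,"translation": [0.002,0,0],"yaw": 0},{"claw": 1,"translation": [0,0,0.08],"yaw": 0},{"claw": 1,"translation": [0,0,0.08],"yaw": 0},{"claw": 1,"translation": [0,0,0.08],"yaw": 0},{"claw": 1,"translation": [0,0,0.06],"yaw": 0},{"claw": 1,"translation": [0,0,0],"yaw": 0},{"claw": 1,"translation": [0,0,0],"yaw": 0}]}}

```text
clock: 56.5
tcp_pos: [0.4719, -0.0569, 0.0314]
eef_rot: [[0.1, -0.995, 0.0], [-0.995, -0.1, -0.0], [0.0, -0.0, -1.0]]
ft_force: [0.2, 0.1, 0.2]
finger_gap: 0.0216
finger_force: 78.9
```

```bash
python3 - <<'E'
from h import *
s=robot.sense();p=s["tcp_pos"]; print(p,s["finger_gap"],s["ft_force"],s["q"][5])
go(*POCK["knife"],.011,TA-np.pi/2,rows=3)
E
```

```text
[ 0.47193262 -0.05689974  0.03141757] 0.021571742497666482 [0.16708982 0.11396371 0.23557131] 2.7957687126004793
n 3 dyaw 0.002 q6 2.80 end [ 0.4716 -0.0564  0.0109] -3.037
([-0.001, 0.0, 0.027], np.float64(-0.001))
([-0.0, 0.001, 0.027], np.float64(-0.001))
([-0.001, 0.0, 0.028], np.float64(-0.001))
```

>>> {"fn": "jog_arm", "kwargs": {"increments": [{"claw": 1,"translation": [-0.002,0,0.04],"yaw": 0},{"claw": 1,"translation": [0,0,0.04],"yaw": 0},{"claw": 1,"translation": [0,0,0],"yaw": 0},{"claw": 1,"translation": [0,0,0],"yaw": 0},{"claw": 0.5,"translation": [0,0,0],"yaw": 0},{"claw": 0.5,"translation": [0,0,0],"yaw": 0},{"claw": 0.5,"translation": [0,0,0],"yaw": 0},{"claw": 0.5,"translation": [0,0,-0.08],"yaw": 0},{"claw": 0.5,"translation": [0,0,-0.2],"yaw": 0},{"claw": 0.5,"translation": [0,0,-0.2],"yaw": 0}]}}

```text
clock: 57.75
tcp_pos: [0.4713, -0.0563, 0.1323]
eef_rot: [[0.098, -0.995, -0.001], [-0.995, -0.098, 0.0], [-0.0, 0.001, -1.0]]
ft_force: [1.0, 0.4, 0.3]
finger_gap: 0.0428
finger_force: 0.0
```

>>> {"fn": "jog_arm", "kwargs": {"increments": [{"claw": 0.3,"translation": [0,0,-0.2],"yaw": -0.105},{"claw": 0.3,"translation": [0,0,0],"yaw": -0.105},{"claw": 0.3,"translation": [0,0,0],"yaw": -0.105},{"claw": 0.3,"translation": [0,0,0],"yaw": -0.105},{"claw": 0.3,"translation": [0,0,0],"yaw": -0.105},{"claw": 0.3,"translation": [0,0,0],"yaw": -0.105},{"claw": 0.3,"translation": [0,0,0],"yaw": -0.105},{"claw": 0.3,"translation": [0,0,0],"yaw": -0.105},{"claw": 0.3,"translation": [0,0,0],"yaw": 0},{"claw": 0.3,"translation": [0,0,0],"yaw": 0}]}}

```text
clock: 59.0
tcp_pos: [0.4716, -0.0564, 0.1811]
eef_rot: [[0.977, -0.214, -0.0], [-0.214, -0.977, 0.0], [-0.0, -0.0, -1.0]]
ft_force: [-0.6, 1.0, -0.6]
finger_gap: 0.0597
finger_force: 0.0
```

```bash
python3 - <<'E'
from h import *
d=grab("wrist"); s=robot.sense();p=s["tcp_pos"]; cv2.imwrite("pics/w22.png",d["image"][:,:,::-1]); print(p,s["finger_gap"],s["q"][5])
# knife handle (brown) inside the tray: axis from the mask
h=d["hsv"].astype(int); m=np.uint8((h[...,0]<16)&(h[...,1]>120)&(h[...,2]<165)); P=POCK["knife"]
q=project(d,[(*(P-TX*.03),.02)])[0].round(); print("handle mid pred",q,[ (c.round(),st.tolist()) for c,st,_ in blobs(cv2.morphologyEx(m,cv2.MORPH_OPEN,np.ones((5,5))),200)])
print("hsv at mid",h[int(q[1]),int(q[0])].tolist())
t=grab("top");o=near(blobs((t["hsv"][...,1]<60)&(t["hsv"][...,2]>110),40),project(t,(.443,.302,.008))[0],25); print("bracket top",o and plane(t,o[0],.008))
go(.44,.282,.14,1.396-np.pi/2,sym=False,rows=12)
E
```

```text
[ 0.47161899 -0.05638604  0.18102708] 0.059836741359313945 1.541249129267077
handle mid pred [346. 172.] [(array([342., 172.]), [290, 146, 106, 52, 2468]), (array([357., 291.]), [315, 239, 78, 110, 4086]), (array([425., 264.]), [415, 252, 19, 25, 226]), (array([453., 371.]), [435, 348, 36, 52, 1196])]
hsv at mid [12, 147, 147]
bracket top [[0.44009543 0.29047732 0.008     ]]
n 12 dyaw 1.611 q6 1.54 end [0.4401 0.2819 0.14  ] -0.183
([-0.034, -0.108, 0.014], np.float64(-0.089))
([-0.02, -0.112, 0.013], np.float64(-0.089))
([-0.005, -0.113, 0.014], np.float64(-0.089))
([0.011, -0.113, 0.014], np.float64(-0.089))
([0.025, -0.11, 0.013], np.float64(-0.089))
([0.04, -0.106, 0.014], np.float64(-0.089))
([0.054, -0.1, 0.014], np.float64(-0.089))
([0.066, -0.092, 0.013], np.float64(-0.089))
([0.078, -0.082, 0.014], np.float64(-0.089))
([0.088, -0.071, 0.014], np.float64(-0.089))
([0.097, -0.058, 0.013], np.float64(-0.089))
([0.104, -0.045, 0.014], np.float64(-0.089))
```

>>> {"fn": "jog_arm", "kwargs": {"increments": [{"claw": 0.3,"translation": [-0.034,-0.108,0.014],"yaw": -0.089},{"claw": 0.3,"translation": [-0.02,-0.112,0.013],"yaw": -0.089},{"claw": 0.3,"translation": [-0.005,-0.113,0.014],"yaw": -0.089},{"claw": 0.3,"translation": [0.011,-0.113,0.014],"yaw": -0.089},{"claw": 0.3,"translation": [0.025,-0.11,0.013],"yaw": -0.089},{"claw": 0.3,"translation": [0.04,-0.106,0.014],"yaw": -0.089},{"claw": 0.3,"translation": [0.054,-0.1,0.014],"yaw": -0.089},{"claw": 0.3,"translation": [0.066,-0.092,0.013],"yaw": -0.089},{"claw": 0.3,"translation": [0.078,-0.082,0.014],"yaw": -0.089},{"claw": 0.3,"translation": [0.088,-0.071,0.014],"yaw": -0.089}]}}

```text
clock: 60.35
tcp_pos: [0.4444, 0.2264, 0.1467]
eef_rot: [[0.431, 0.902, 0.0], [0.902, -0.431, 0.0], [0.0, 0.0, -1.0]]
ft_force: [-0.4, 0.1, -0.3]
finger_gap: 0.0601
finger_force: 0.0
```

>>> {"fn": "jog_arm", "kwargs": {"increments": [{"claw": 0.45,"translation": [0.097,-0.058,0.013],"yaw": -0.089},{"claw": 0.45,"translation": [0.104,-0.045,0.014],"yaw": -0.089},{"claw": 0.45,"translation": [0,0,0],"yaw": 0},{"claw": 0.45,"translation": [0,0,0],"yaw": 0},{"claw": 0.45,"translation": [0,0,0],"yaw": 0},{"claw": 0.45,"translation": [0,0,0],"yaw": 0},{"claw": 0.45,"translation": [0,0,0],"yaw": 0},{"claw": 0.45,"translation": [0,0,0],"yaw": 0},{"claw": 0.45,"translation": [0,0,0],"yaw": 0},{"claw": 0.45,"translation": [0,0,0],"yaw": 0}]}}

```text
clock: 61.6
tcp_pos: [0.4393, 0.2818, 0.14]
eef_rot: [[0.18, 0.984, 0.0], [0.984, -0.18, 0.0], [0.0, 0.0, -1.0]]
ft_force: [0.4, -0.2, 0.3]
finger_gap: 0.0471
finger_force: 0.0
```

```bash
python3 - <<'E'
from h import *
d=grab("wrist"); s=robot.sense();p=s["tcp_pos"]; cv2.imwrite("pics/w23.png",d["image"][:,:,::-1]); print(p,s["finger_gap"],s["q"][5])
o,a=bracket(d,(.44,.282,.008))
go(o[0]+.003*np.cos(a),o[1]+.003*np.sin(a),.001,a-np.pi/2,rows=5)
E
```

```text
[0.43931362 0.28185812 0.14004396] 0.046567918050233574 0.6369766417122549
bracket origin [0.4392 0.2814] size [158.5  44.9] head angle 1.39 com off 0.02 px [317. 167.]
n 5 dyaw 0.000 q6 0.64 end [0.4398 0.2843 0.001 ] -0.181
([0.002, -0.0, 0.111], np.float64(-0.0))
([0.002, -0.0, 0.111], np.float64(-0.0))
([0.002, -0.0, 0.112], np.float64(-0.0))
([0.002, -0.0, 0.111], np.float64(-0.0))
([0.002, -0.0, 0.111], np.float64(-0.0))
```

>>> {"fn": "jog_arm", "kwargs": {"increments": [{"claw": 0.45,"translation": [0.005,0,0.12],"yaw": 0},{"claw": 0.45,"translation": [0.005,0,0.12],"yaw": 0},{"claw": 0.45,"translation": [0,0,0.12],"yaw": 0},{"claw": 0.45,"translation": [0,0,0.1],"yaw": 0},{"claw": 0.45,"translation": [0,0,0.06],"yaw": 0},{"claw": 0.45,"translation": [0,0,0.036],"yaw": 0},{"claw": 0.45,"translation": [0,0,0],"yaw": 0},{"claw": 1,"translation": [0,0,0],"yaw": 0},{"claw": 1,"translation": [0,0,0],"yaw": 0},{"claw": 1,"translation": [0,0,0],"yaw": 0}]}}

```text
clock: 62.9
tcp_pos: [0.4402, 0.2845, 0.0021]
eef_rot: [[0.18, 0.984, 0.001], [0.984, -0.18, 0.001], [0.001, 0.001, -1.0]]
ft_force: [-0.8, -1.3, 10.2]
finger_gap: 0.0209
finger_force: 78.1
```

>>> {"fn": "jog_arm", "kwargs": {"increments": [{"claw": 1,"translation": [0,0,0],"yaw": 0},{"claw": 1,"translation": [0,0,-0.08],"yaw": 0},{"claw": 1,"translation": [0,0,-0.1],"yaw": 0},{"claw": 1,"translation": [0,0,-0.12],"yaw": 0},{"claw": 1,"translation": [0,0,-0.1],"yaw": 0},{"claw": 1,"translation": [0,0,0],"yaw": 0},{"claw": 1,"translation": [0,0,0],"yaw": 0},{"claw": 1,"translation": [0,0,0],"yaw": 0},{"claw": 1,"translation": [0,0,0],"yaw": 0},{"claw": 1,"translation": [0,0,0],"yaw": 0}]}}

```text
clock: 64.15
tcp_pos: [0.4396, 0.2842, 0.1006]
eef_rot: [[0.18, 0.984, -0.001], [0.984, -0.18, -0.0], [-0.0, -0.001, -1.0]]
ft_force: [-0.3, -0.1, -0.8]
finger_gap: 0.0209
finger_force: 79.3
```

```bash
python3 - <<'E'
from h import *
s=robot.sense();p=s["tcp_pos"]; print(p,s["finger_gap"],s["finger_force"],s["ft_force"])
e=go(*(POCK["b"]-.003*TX),.1,rows=10)
print("yaw total", (e[1]-(TA-1.5*np.pi))/1.5)
E
```

```text
[0.4395943  0.28420703 0.10063526] 0.020942248176904602 79.29327607154846 [-0.2820499  -0.07751309 -0.84439433]
n 10 dyaw 0.000 q6 0.64 end [ 0.6391 -0.0423  0.0999] -0.181
([-0.114, 0.102, 0.0], 0.0)
([-0.114, 0.102, 0.001], 0.0)
([-0.114, 0.102, -0.0], 0.0)
([-0.114, 0.102, 0.0], 0.0)
([-0.114, 0.102, 0.0], 0.0)
([-0.115, 0.102, 0.001], 0.0)
([-0.114, 0.102, -0.0], 0.0)
([-0.114, 0.102, 0.0], 0.0)
([-0.114, 0.102, 0.0], 0.0)
([-0.114, 0.102, 0.001], 0.0)
yaw total 1.9054439905255138
```

>>> {"fn": "jog_arm", "kwargs": {"increments": [{"claw": 1,"translation": [-0.114,0.102,0],"yaw": 0},{"claw": 1,"translation": [-0.114,0.102,0],"yaw": 0},{"claw": 1,"translation": [-0.114,0.102,0],"yaw": 0},{"claw": 1,"translation": [-0.114,0.102,0],"yaw": 0},{"claw": 1,"translation": [-0.114,0.102,0],"yaw": 0},{"claw": 1,"translation": [-0.114,0.102,0],"yaw": 0},{"claw": 1,"translation": [-0.114,0.102,0],"yaw": 0},{"claw": 1,"translation": [-0.114,0.102,0],"yaw": 0},{"claw": 1,"translation": [-0.114,0.102,0],"yaw": 0},{"claw": 1,"translation": [-0.114,0.102,0],"yaw": 0}]}}

```text
clock: 65.4
tcp_pos: [0.6398, -0.0431, 0.1007]
eef_rot: [[0.18, 0.984, -0.0], [0.984, -0.18, 0.0], [0.0, -0.0, -1.0]]
ft_force: [0.5, 0.6, -1.8]
finger_gap: 0.021
finger_force: 79.3
```

>>> {"fn": "jog_arm", "kwargs": {"increments": [{"claw": 1,"translation": [0,0,0],"yaw": 0.105},{"claw": 1,"translation": [0,0,0],"yaw": 0.105},{"claw": 1,"translation": [0,0,0],"yaw": 0.105},{"claw": 1,"translation": [0,0,0],"yaw": 0.105},{"claw": 1,"translation": [0,0,0],"yaw": 0.105},{"claw": 1,"translation": [0,0,0],"yaw": 0.105},{"claw": 1,"translation": [0,0,0],"yaw": 0.105},{"claw": 1,"translation": [0,0,0],"yaw": 0.105},{"claw": 1,"translation": [0,0,0],"yaw": 0.105},{"claw": 1,"translation": [0,0,0],"yaw": 0.105}]}}

```text
clock: 66.65
tcp_pos: [0.6391, -0.0419, 0.1007]
eef_rot: [[0.982, -0.189, -0.001], [-0.189, -0.982, 0.0], [-0.001, -0.0, -1.0]]
ft_force: [-0.4, 0.8, -0.6]
finger_gap: 0.0207
finger_force: 79.3
```

>>> {"fn": "jog_arm", "kwargs": {"increments": [{"claw": 1,"translation": [0,0,0],"yaw": 0.105},{"claw": 1,"translation": [0,0,0],"yaw": 0.105},{"claw": 1,"translation": [0,0,0],"yaw": 0.105},{"claw": 1,"translation": [0,0,0],"yaw": 0.105},{"claw": 1,"translation": [0,0,0],"yaw": 0.105},{"claw": 1,"translation": [0,0,0],"yaw": 0.105},{"claw": 1,"translation": [0,0,0],"yaw": 0.105},{"claw": 1,"translation": [0,0,0],"yaw": 0.105},{"claw": 1,"translation": [0,0,0],"yaw": 0.015},{"claw": 1,"translation": [0,0,0],"yaw": 0}]}}

```text
clock: 67.9
tcp_pos: [0.6392, -0.0419, 0.1009]
eef_rot: [[0.106, -0.994, -0.0], [-0.994, -0.106, 0.0], [-0.0, 0.0, -1.0]]
ft_force: [0.0, -0.1, -1.2]
finger_gap: 0.0211
finger_force: 79.3
```

```bash
python3 - <<'E'
from h import *
d=grab("wrist"); s=robot.sense();p=s["tcp_pos"]; cv2.imwrite("pics/w24.png",d["image"][:,:,::-1]); print(p,s["finger_gap"],s["finger_force"],s["q"][5])
R=np.array(s["eef_rot"]); st=np.array(p)+R[:,0]*.083*-1+[0,0,.006]; print("stem end / head end pred",project(d,st).round(),project(d,np.array(p)+R[:,0]*.077+[0,0,.006]).round())
h=d["hsv"].astype(int); w=(h[...,1]<45)&(h[...,2]>165); print("white col 318",np.where(w[:,318])[0][[0,-1]],[ (r,np.where(w[r])[0][[0,-1]].tolist()) for r in (90,120,160,200) if w[r].any()])
go(*(POCK["b"]-.003*TX),.008,TA-np.pi/2,rows=5)
E
```

```text
[ 0.63924097 -0.04194863  0.10091301] 0.021204218599019872 79.2611289024353 2.8768543793252195
stem end / head end pred [[317. 392.]] [[317.  93.]]
white col 318 [ 91 344] [(120, [210, 370]), (160, [213, 368]), (200, [211, 344])]
n 5 dyaw -0.004 q6 2.88 end [ 0.639  -0.0422  0.0079] -3.036
([0.0, 0.0, 0.074], np.float64(0.0))
([0.0, 0.0, 0.075], np.float64(0.0))
([0.001, 0.001, 0.074], np.float64(0.0))
([-0.0, -0.0, 0.074], np.float64(0.0))
([0.0, 0.0, 0.075], np.float64(0.0))
```

Held as predicted (head end at row 91, predicted 93). Now lower and release.

>>> {"fn": "jog_arm", "kwargs": {"increments": [{"claw": 1,"translation": [0.001,0,0.09],"yaw": 0},{"claw": 1,"translation": [0,0,0.09],"yaw": 0},{"claw": 1,"translation": [0,0,0.09],"yaw": 0},{"claw": 1,"translation": [0,0,0.06],"yaw": 0},{"claw": 1,"translation": [0,0,0.04],"yaw": 0},{"claw": 1,"translation": [0,0,0],"yaw": 0},{"claw": 1,"translation": [0,0,0],"yaw": 0},{"claw": 0.5,"translation": [0,0,0],"yaw": 0},{"claw": 0.5,"translation": [0,0,0],"yaw": 0},{"claw": 0.5,"translation": [0,0,0],"yaw": 0}]}}

```text
clock: 69.2
tcp_pos: [0.6395, -0.0422, 0.0088]
eef_rot: [[0.103, -0.995, 0.0], [-0.995, -0.103, -0.0], [0.0, -0.0, -1.0]]
ft_force: [-0.5, -0.2, -0.1]
finger_gap: 0.0429
finger_force: 0.0
```

>>> {"fn": "jog_arm", "kwargs": {"increments": [{"claw": 0.5,"translation": [0,0,-0.08],"yaw": 0},{"claw": 0.5,"translation": [0,0,-0.2],"yaw": 0},{"claw": 0.5,"translation": [0,0,-0.2],"yaw": -0.1},{"claw": 0.5,"translation": [0,0,-0.2],"yaw": -0.1},{"claw": 0.5,"translation": [0,0,-0.12],"yaw": -0.1},{"claw": 0.5,"translation": [0,0.1,0],"yaw": -0.1},{"claw": 0.5,"translation": [0,0.1,0],"yaw": -0.1},{"claw": 0.5,"translation": [0,0,0],"yaw": 0},{"claw": 0.5,"translation": [0,0,0],"yaw": 0},{"claw": 0.5,"translation": [0,0,0],"yaw": 0}]}}

```text
clock: 70.45
tcp_pos: [0.5995, -0.0711, 0.2088]
eef_rot: [[0.753, -0.658, 0.0], [-0.658, -0.753, 0.0], [0.0, -0.0, -1.0]]
ft_force: [-0.1, 0.9, -0.8]
finger_gap: 0.043
finger_force: 0.0
```

```bash
cat > fin.py <<'E'
from h import *
d=grab("wrist"); s=robot.sense();p=s["tcp_pos"]; cv2.imwrite("pics/w25.png",d["image"][:,:,::-1]); print(p,s["finger_gap"],s["clock"])
for k in("b","c"):
    try: o,a=bracket(d,(*POCK[k],.012),z=.012,tol=60); inpocket(o,a,k)
    except Exception as e: print(k,e)
try:
    c,u=tool(d,(*(POCK["brush"]-TX*.0115),.020),"brush",0,z=.020); inpocket(c+TX*.0115,np.arctan2(u[1],u[0])%np.pi,"brush")
except Exception as e: print(e)
h=d["hsv"].astype(int); m=(h[...,0]<16)&(h[...,1]>120)&(h[...,2]<165)
# limit to the knife pocket's area in the picture
q=project(d,[(*(POCK["knife"]+TX*x+TY*y),.02) for x,y in((-.086,-.026),(.05,-.026),(.05,.0225),(-.086,.0225))]).round().astype(np.int32)
roi=np.zeros(m.shape,np.uint8); cv2.fillPoly(roi,[q],1)
c,u=tool(d,(*(POCK["knife"]-TX*.026),.020),m&(roi>0),0,z=.020); inpocket(c+TX*.026,np.arctan2(u[1],u[0])%np.pi,"knife")
E
python3 fin.py
```

```text
[ 0.59942038 -0.07110455  0.20863804] 0.04307924007565316 70.5
bracket origin [ 0.6995 -0.034 ] size [ 50.1 162.4] head angle -1.562 com off 0.0138 px [238. 119.]
b origin in pocket [-0.001 -0.061] tip [-0.0806 -0.0535]
bracket origin [ 0.6995 -0.034 ] size [ 50.1 162.4] head angle -1.562 com off 0.0138 px [238. 119.]
c origin in pocket [-0.001 -0.005] tip [-0.0806  0.0025]
handle centre [530.2 -63. ] size [23.  91.9] px [352. 225.] axis -1.468
brush origin in pocket [-0.001  -0.0016] tip [ 0.079  -0.0016]Traceback (most recent call last):
  File "fin.py", line 13, in <module>
    c,u=tool(d,(*(POCK["knife"]-TX*.026),.020),m&(roi>0),0,z=.020); inpocket(c+TX*.026,np.arctan2(u[1],u[0])%np.pi,"knife")
        ~~~~^^^^^^^^^^^^^^^^^^^^^^^^^^^^^^^^^^^^^^^^^^^^^^^^^^^^^^
  File "h.py", line 86, in tool
    m=hullmask(d,"pale") if kind=="brush" else kind
                            ^^^^^^^^^^^^^
ValueError: The truth value of an array with more than one element is ambiguous. Use a.any() or a.all()
```

```bash
sed -i 's/if kind=="brush" else kind/if isinstance(kind,str) else kind/' h.py; python3 - <<'E'
from h import *
go(.583,-.055,.24,TA-np.pi/2,sym=False,rows=16)
E
```

```text
n 16 dyaw 2.392 q6 2.07 end [ 0.583  -0.055   0.2399] 0.111
([-0.006, -0.0, -0.008], np.float64(-0.1))
([-0.005, -0.001, -0.008], np.float64(-0.1))
([-0.006, -0.003, -0.008], np.float64(-0.1))
([-0.005, -0.002, -0.007], np.float64(-0.1))
([-0.004, -0.004, -0.008], np.float64(-0.1))
([-0.004, -0.004, -0.008], np.float64(-0.1))
([-0.004, -0.005, -0.008], np.float64(-0.1))
([-0.002, -0.005, -0.008], np.float64(-0.1))
([-0.002, -0.005, -0.008], np.float64(-0.1))
([-0.001, -0.006, -0.007], np.float64(-0.1))
([0.0, -0.006, -0.008], np.float64(-0.1))
([0.001, -0.005, -0.008], np.float64(-0.1))
([0.001, -0.006, -0.008], np.float64(-0.1))
([0.003, -0.005, -0.008], np.float64(-0.1))
([0.003, -0.005, -0.008], np.float64(-0.1))
([0.004, -0.004, -0.007], np.float64(-0.1))
```

>>> {"fn": "jog_arm", "kwargs": {"increments": [{"claw": 0.3,"translation": [-0.006,0,-0.008],"yaw": -0.1},{"claw": 0.3,"translation": [-0.005,-0.001,-0.008],"yaw": -0.1},{"claw": 0.3,"translation": [-0.006,-0.003,-0.008],"yaw": -0.1},{"claw": 0.3,"translation": [-0.005,-0.002,-0.008],"yaw": -0.1},{"claw": 0.3,"translation": [-0.004,-0.004,-0.008],"yaw": -0.1},{"claw": 0.3,"translation": [-0.004,-0.004,-0.008],"yaw": -0.1},{"claw": 0.3,"translation": [-0.004,-0.005,-0.008],"yaw": -0.1},{"claw": 0.3,"translation": [-0.002,-0.005,-0.008],"yaw": -0.1},{"claw": 0.3,"translation": [-0.002,-0.005,-0.008],"yaw": -0.1},{"claw": 0.3,"translation": [-0.001,-0.006,-0.008],"yaw": -0.1}]}}

```text
clock: 71.75
tcp_pos: [0.5889, -0.0611, 0.2285]
eef_rot: [[0.706, 0.708, -0.0], [0.708, -0.706, 0.0], [-0.0, -0.0, -1.0]]
ft_force: [-0.3, 0.7, -1.0]
finger_gap: 0.0597
finger_force: 0.0
```

>>> {"fn": "jog_arm", "kwargs": {"increments": [{"claw": 0.3,"translation": [0,-0.006,-0.008],"yaw": -0.1},{"claw": 0.3,"translation": [0.001,-0.005,-0.008],"yaw": -0.1},{"claw": 0.3,"translation": [0.001,-0.006,-0.008],"yaw": -0.1},{"claw": 0.3,"translation": [0.003,-0.005,-0.008],"yaw": -0.1},{"claw": 0.3,"translation": [0.003,-0.005,-0.008],"yaw": -0.1},{"claw": 0.3,"translation": [0.004,-0.004,-0.008],"yaw": -0.1},{"claw": 0.3,"translation": [0,0,0],"yaw": 0},{"claw": 0.3,"translation": [0,0,0],"yaw": 0},{"claw": 0.3,"translation": [0,0,0],"yaw": 0},{"claw": 0.3,"translation": [0,0,0],"yaw": 0}]}}

```text
clock: 73.0
tcp_pos: [0.5826, -0.0554, 0.2404]
eef_rot: [[-0.11, 0.994, -0.0], [0.994, 0.11, 0.0], [0.0, -0.0, -1.0]]
ft_force: [-0.6, -1.8, -0.5]
finger_gap: 0.0598
finger_force: 0.0
```

```bash
python3 fin.py; python3 - <<'E'
from h import *
d=grab("wrist"); print([(c.round(),st.tolist()) for c,st,_ in blobs(hullmask(d,"white"),100)]); print({k:project(d,(*POCK[k],.012))[0].round().tolist() for k in POCK})
s=grab("scene"); 
for z in (.064,.046): ring(s,(.6104,-.2865,z),z,20)
E
```

```text
[ 0.58257862 -0.05537923  0.24045561] 0.059696363895718065 73.05
bracket origin [ 0.6483 -0.0391] size [ 57.3 162.7] head angle -1.533 com off 0.0022 px [371. 162.]
b origin in pocket [-0.0008 -0.0096] tip [-0.0806 -0.0044]
bracket origin [ 0.6483 -0.0391] size [ 57.3 162.7] head angle -1.533 com off 0.0022 px [371. 162.]
c origin in pocket [-0.0008  0.0464] tip [-0.0806  0.0516]
handle centre [529.3 -62.4] size [23.1 91. ] px [272. 169.] axis -1.472
brush origin in pocket [-0.0003 -0.0008] tip [ 0.0797 -0.0011]
handle centre [475.5 -82.7] size [ 25.9 106.9] px [226. 180.] axis -1.471
knife origin in pocket [-0.0006 -0.0012] tip [ 0.0794 -0.0014]
[(array([287., 146.]), [201, 87, 153, 133, 9088]), (array([371., 162.]), [346, 89, 54, 135, 4299]), (array([414., 163.]), [389, 89, 48, 135, 3855]), (array([317., 331.]), [295, 320, 46, 22, 485])]
{'knife': [226.0, 159.0], 'brush': [272.0, 159.0], 'a': [319.0, 160.0], 'b': [366.0, 160.0], 'c': [412.0, 161.0]}
no ring near [232.27872994 158.16015677]
no ring near [233.30191678 162.20285833]
```

```bash
python3 - <<'E'
import h
from h import *
old=h.hullmask
h.hullmask=lambda d,k: ((d["hsv"][...,1]<45)&(d["hsv"][...,2]>198)) if k=="white" else old(d,k)
d=grab("wrist")
for k in "bc": o,a=h.bracket(d,(*POCK[k],.012),z=.012,tol=30); inpocket(o,a,k)
# stem alone: columns of white at the channel
hs=d["hsv"]
for k in "bc":
    for x in (-.06,-.03,0,.03,.07):
        q=project(d,(*(POCK[k]+TX*x),.012))[0]; r=int(round(q[1])); w=np.where((hs[r,int(q[0])-24:int(q[0])+25,1]<45)&(hs[r,int(q[0])-24:int(q[0])+25,2]>198))[0]
        print(k,x,round(q[0],1),"white",w[[0,-1]]+int(q[0])-24 if len(w) else None)
s=grab("scene"); S=s["hsv"]; m=(S[...,1]<60)&(S[...,2]>110)
print([(c.round(1),st.tolist()) for c,st,_ in blobs(m,20) if 200<c[0]<270 and 120<c[1]<190], "tops pred", project(s,[(.6104,-.2865,z) for z in(.064,.072,.010)]).round(1).tolist())
E
```

```text
bracket origin [ 0.6393 -0.0398] size [ 44.8 159.2] head angle -1.466 com off 0.0052 px [366. 165.]
b origin in pocket [-0.0006 -0.0005] tip [-0.0806 -0.0007]
bracket origin [ 0.6943 -0.0324] size [ 44.4 159.4] head angle -1.469 com off 0.0052 px [412. 164.]
c origin in pocket [0.0012 0.    ] tip [-0.0788  0.0001]
b -0.06 363.5 white [347 381]
b -0.03 364.7 white [356 375]
b 0 365.9 white [357 376]
b 0.03 367.2 white [358 377]
b 0.07 368.8 white [359 379]
c -0.06 408.0 white [391 425]
c -0.03 410.2 white [401 419]
c 0 412.4 white [403 422]
c 0.03 414.6 white [405 424]
c 0.07 417.5 white [408 427]
[(array([233.9, 165.4]), [226, 155, 20, 22, 251])] tops pred [[232.3, 158.2], [231.8, 156.3], [235.3, 170.0]]
```

```bash
python3 -c "
from station import robot
print(robot.hand_in())"
```

```text
the job is handed in; nothing more can be done
None
```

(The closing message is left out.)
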